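# Load the tumbler with cast wheels after testing the breaker

### The arm

A 7-joint arm with a two-finger parallel gripper is mounted at the origin on the work surface. World frame = base frame: x ahead of the robot, y to its left, z up, the work surface at z = 0. Lengths are in m, angles in rad, forces in N, time in s.
With the tool pointing down it reaches from about 0.4 to 0.85 m from the base axis. Payload 6.9 kg.
Tool frame: the origin (TCP) lies at the very end of the fingers, on their centre line; the grasp point (between the pads) lies 19 mm behind it; z points along the fingers, y is the line along which they close (so a half turn about z gives the same grasp; the last joint's range is limited). The gripper opens to 85 mm and grips with 20 to 120 N. Pads are 22 mm wide; open, the fingers measure 114 mm over their backs; the gripper's body (76 mm by 85 mm) begins 54 mm behind the grasp point. The pads swing forward as they close: fully open they stand 13 mm farther back than shut.
Start: joints at [-1.196, 0.507, -0.238, 1.5, 0.126, 1.149, -0.155], TCP at [0.167, 0.602, 0.231] pointing down, gripper open.
Joint ranges: [-3.08, 3.08], [-0.24, 2.05], [-1.43, 1.35], [0, 2.5], [-1.52, 4.66], [0.17, 1.96], [-2.89, 2.89]. Speed limits (rad/s): [2.39, 2.39, 3.14, 3.14, 3.14, 3.14, 3.14].

### API

Orientations are given as a rotation vector (axis times angle).
In Python, from workcell import arm, snapshot, workorder, spotter gives the robot as it stands.
- The arm moves only by the tool play_rows, never from a script. Its argument "increments" is one flat list of numbers, 6 for each row, row after row: the shift along the tool's x, y, z normalised to -1 to 1, where 1 is 100 cm, then the turn, a rotation vector about the tool's x, y, z normalised to -1 to 1, where 1 is 45 degrees. In form: [tx, ty, tz, ax, ay, az, tx, ty, tz, ax, ay, az, ...]. A call has exactly 5 rows; each row shifts and turns the commanded pose from where the row before left it, along the tool's axes as they then stand; what a row does not reach is not made up. A row lasts 1/8 s, in which the tool goes at most 62.5 mm and 10.7 degrees, less where a joint would pass 70% of its speed; a pose out of reach is approached as far as the arm can. A call with a number of a shift or a turn outside -1 to 1 is refused whole. A call with a gripper value outside its range is refused whole. "fingers" is the opening, from 0 (shut) to 1 (fully open), set as the call begins (left out, the last holds). The fingers move at their own pace and stop on an object; the grip force is fixed at half the most. Time passes only in rows, so rows that do not move let the fingers close, or fill a call up. It gives the time, the measured TCP pose, the force, the opening and the grip force at its end, in the units of the state.
- arm.observe(): the state, without advancing time (a new reading comes with each control period).
- snapshot(name): name is "scene" or "top"; returns a dict with "img" (400x640x3 uint8, red, green, blue), "depth" (400x640 float32, m along the optical axis (not along the pixel's ray), 0 where there is no reading), "K" (3x3 intrinsics, pixels), "eye" and "attitude" of the camera in the world. Camera axes: x right, y up, looking along -z (the intrinsics and any distortion apply to the point x, -y, -z); pixel columns grow to the right and rows downward; lengths in m; the calibration is good to about 2 mm. A picture is of the moment at which its call begins.
- workorder.close_job(): hands the job in; it is judged then, once.
Trained networks look in a picture, given as the dict that the camera call returned (one of the last four; its "shot" number tells which), for a name from the list of things; names that differ only in an ending like _2 or _b are one class to them, and where a whole thing is asked for, a point or a joint stands for the part that bears it (a point fixed in the world has none). Each returns a list of dicts, best first, with "conf" (0 to 1); they miss things now and then, are a little off and sometimes report something else, mostly with a low value. They report only what shows in the picture. A call takes as long as a camera call. They do not tell look-alikes from the thing itself.
- spotter.silhouettes(name, picture): "pixels" (400x640 bool, what is visible of it) and "centre" ([column, row] in pixels, amid what is visible of it).
- spotter.place_of(name, picture): "centre" ([column, row] in pixels: a listed point, or the origin of a listed thing).
The state is a dict: "t": time; "joint_pos": joint angles; "qd": joint speeds; "joint_torque": joint torques, N m; "tool_pos": TCP position; "eef_rot": TCP orientation; "force": force on the tool from outside, world axes, zero at the start; "wrist_torque": the same for the moment, N m; "finger_gap": finger opening in m; "gripper_force": force on a finger pad.
Only numpy, scipy, OpenCV 4.12 (cv2) and the standard library are available. Lean on these libraries where they do the work, as an engineer would, in place of code of your own. Each camera call takes 0.05 s, during which the arm holds its last target. There are 200 camera calls.

### The job

Get the bare cast wheels ready for tumbling. First prove the breaker on the bench power box: press its test button so that the lever drops, then lift the lever back up until it stays on. Then carry the tray by its bar to the tumbler and tip its castings off the open end into the bowl, put in the odd castings from the cutting mat (and any that went astray) too, lay the empty tray flat on the cutting mat again and set the lid squarely on the bowl, leaving the other things on the bench where they are.

Things in the scene. Friction and masses are not known exactly. Their poses are not given: they have to be found in the camera images.
- power_box: fixed grey bench power box, 150 mm deep (x), 220 mm wide (y); its top slopes at 25 degrees from 45 mm high at the front edge (-x) to 115 mm at the back; origin at the centre of its underside. On the slope, left of middle, a white breaker (96 mm up the slope, 122 mm wide, 10 mm proud) carries a grey round test button and a black lever; right of it a flat socket outlet
- rcd_test (a joint): travel of the test button, m: 0 released, 0.006 fully in. It moves square to the slope and springs back; 1 N starts it, 4.5 N takes it fully in. The breaker trips at about 0.0035
- test_top (a point): centre of the top of the test button, a grey round cap 21 mm across that stands 10 mm above the breaker's face
- rcd_lever (a joint): angle of the breaker lever, rad: 0 = on, up (leaning up the slope 18 degrees past vertical, held by its weight); 0.92 = tripped, dropped towards the low front edge. Pushed past about 0.32 it falls the rest of the way by itself; pushed back up to under about 0.25 it falls home to 0. Moving it takes less than 2 N
- lever_tip (a point): middle of the free end of the black lever, a paddle 30 mm wide (box y), 9 mm thick, end 46 mm from its pivot
- lever_pivot (a point): middle of the lever's pivot, a line along the box's y axis, 8 mm beneath the breaker's face, 60 mm to the left (box +y) of the test button; its axes are x up the slope, y along the pivot, z square to the slope
- tray: aluminium sorting tray, 190 mm long (x), 130 wide (y), floor 4 mm, walls 24 mm high at back and sides, open at its +x end, 0.24 kg; castings slide off it at a slope of 15 to 22 degrees. Origin: centre of its underside. A wooden carrying bar along y crosses its middle, 122 mm long between two straps, 10 mm thick (x), from 68 to 92 mm above the underside
- tray_mouth (a point): middle of the floor's edge at the tray's open end, 95 mm from the tray's centre
- mat: blue cutting mat, 320 by 220 mm (x, y), 3 mm thick, fixed; origin at the centre of its underside
- tumbler: fixed vibratory tumbler: black round base and open grey bowl on springs. Bowl 200 mm across outside and 190 mm inside at the rim, rim 170 mm above the bench, bowl floor at 65 mm, tapering to 164 mm inside at the floor; origin at the centre of its underside
- lid: grey round lid of the tumbler, 206 mm across, 5 mm thick, with a plug 170 mm across and 8 mm deep beneath, 0.16 kg; origin at the centre of the plug's underside. Seated, the flange lies on the bowl's rim and the origin is 162 mm above the tumbler's underside
- lid_knob (a point): on the axis of the lid's black upright knob, 28 mm across, which stands from 13 to 49 mm above the lid's origin; this point is 35 mm above the origin
- glue: small jar 44 mm across, 75 mm tall, standing on the bench; not part of the job
- screwdriver: screwdriver with a black handle, 170 mm long, lying on the bench; not part of the job
- tyre: finished black rubber tyre, 90 mm across, 36 mm thick, lying on the bench; not part of the job
- pliers: pliers with black grips, 165 mm long, lying on the bench; not part of the job
- cast1: bare cast-metal model wheel, a lugged disc 52 mm across and 24 mm thick, 50 g; origin at its centre, z along its axle; one of three to five lying flat on the tray (None if absent)
- cast2: bare cast-metal model wheel, a lugged disc 52 mm across and 24 mm thick, 50 g; origin at its centre, z along its axle; one of three to five lying flat on the tray (None if absent)
- cast3: bare cast-metal model wheel, a lugged disc 52 mm across and 24 mm thick, 50 g; origin at its centre, z along its axle; one of three to five lying flat on the tray (None if absent)
- cast4: bare cast-metal model wheel, a lugged disc 52 mm across and 24 mm thick, 50 g; origin at its centre, z along its axle; one of three to five lying flat on the tray (None if absent)
- cast5: bare cast-metal model wheel, a lugged disc 52 mm across and 24 mm thick, 50 g; origin at its centre, z along its axle; one of three to five lying flat on the tray (None if absent)
- odd1: bare cast-metal model wheel, a lugged disc 52 mm across and 24 mm thick, 50 g; origin at its centre, z along its axle; one of one to three odd ones lying flat on the cutting mat (None if absent)
- odd2: bare cast-metal model wheel, a lugged disc 52 mm across and 24 mm thick, 50 g; origin at its centre, z along its axle; one of one to three odd ones lying flat on the cutting mat (None if absent)
- odd3: bare cast-metal model wheel, a lugged disc 52 mm across and 24 mm thick, 50 g; origin at its centre, z along its axle; one of one to three odd ones lying flat on the cutting mat (None if absent)
Not all that is in view belongs to the job. Leave any blue or orange look-alike of the odd3 alone. What is shaped like the cast2 but green or red is not meant.

How it is judged:
On the way, in this order (a step that is already met when the one before it is completed fails the run):
1. the test button is pressed (value of joint rcd_test above 0.0018 m).
2. the breaker lever has dropped (value of joint rcd_lever above 0.8 rad).
3. the lever is back up and stays on, the button released (value of joint rcd_lever below 0.1 rad and value of joint rcd_test below 0.001 m), for 0.2 s.
4. the tray is tipped with its open end over the bowl while castings are on it (angle between tray's own z axis and vertical above 0.28 rad and horizontal distance between tray_mouth and tumbler below 0.095 m and z of tray_mouth in the frame of tumbler above 0.13 m and ((z of cast1 in the frame of tray between 0.005 and 0.06 m and x of cast1 in the frame of tray between -0.1 and 0.11 m and y of cast1 in the frame of tray between -0.07 and 0.07 m) or (z of cast2 in the frame of tray between 0.005 and 0.06 m and x of cast2 in the frame of tray between -0.1 and 0.11 m and y of cast2 in the frame of tray between -0.07 and 0.07 m) or (z of cast3 in the frame of tray between 0.005 and 0.06 m and x of cast3 in the frame of tray between -0.1 and 0.11 m and y of cast3 in the frame of tray between -0.07 and 0.07 m) or (z of cast4 in the frame of tray between 0.005 and 0.06 m and x of cast4 in the frame of tray between -0.1 and 0.11 m and y of cast4 in the frame of tray between -0.07 and 0.07 m) or (z of cast5 in the frame of tray between 0.005 and 0.06 m and x of cast5 in the frame of tray between -0.1 and 0.11 m and y of cast5 in the frame of tray between -0.07 and 0.07 m))).
At the end, for the whole second after the job is handed in: The lever is on (within 0.1 rad) and the button out; every casting that was there lies inside the tumbler's bowl below the rim; the tray stands flat (within 0.06 rad) with its middle over the cutting mat; the lid lies flat on the rim, centred within 14 mm, and all is released and at rest (all of step 3 and horizontal distance between each of cast1, cast2, cast3, cast4, cast5, odd1, odd2, odd3 and tumbler below 0.097 m and z of cast1 in the frame of tumbler between 0.065 and 0.165 m and z of cast2 in the frame of tumbler between 0.065 and 0.165 m and z of cast3 in the frame of tumbler between 0.065 and 0.165 m and z of cast4 in the frame of tumbler between 0.065 and 0.165 m and z of cast5 in the frame of tumbler between 0.065 and 0.165 m and z of odd1 in the frame of tumbler between 0.065 and 0.165 m and z of odd2 in the frame of tumbler between 0.065 and 0.165 m and z of odd3 in the frame of tumbler between 0.065 and 0.165 m and angle between tray's own z axis and vertical below 0.06 rad and height (world z) of tray below 0.012 m and linear speed of each of tray, lid below 0.02 m/s and x of tray in the frame of mat between -0.14 and 0.14 m and y of tray in the frame of mat between -0.1 and 0.1 m and horizontal distance between lid and tumbler below 0.014 m and angle between lid's own z axis and vertical below 0.04 rad and z of lid in the frame of tumbler between 0.157 and 0.166 m); the robot touches nothing.
It fails at once if another thing on the bench (glue jar, screwdriver, tyre or pliers) is shifted more than 40 mm (distance of any of glue, screwdriver, tyre, pliers from where it was at the start of the episode above 0.04 m).
Of cast1, cast2, cast3, cast4, cast5 only 3 to 5 are there at a start; the rules pass over those that are not, and their reading is None.
Of odd1, odd2, odd3 only 1 to 3 are there at a start; the rules pass over those that are not, and their reading is None.
At some moment in a run one of odd1, odd2, odd3, lid may be knocked a few centimetres aside while the robot is not near it.
It also fails if it takes over 210 s, if anything falls off the work surface, if the arm or the gripper's body presses on something with over 40 N, if the wrist force passes 120 N, or if a joint passes its speed limit or range.

## Working session

There is one attempt and no reset: what is moved stays moved. The work goes in short steps, Python scripts to look and compute and a tool call to move; the robot and the scene stay as the last step left them, time stands still between calls to the robot, and variables do not carry over. Pictures are saved under pics/ and viewed, at most 14 in all, crops included, and the job is handed in when it is done.

Besides the shell and the picture viewer there is one more tool, called after ">>>" by a JSON object that holds its "op" and its "data", one argument or row to a line. play_rows: Moves the arm, as the interface text tells. Its arguments: {"type":"object","properties":{"increments":{"type":"array"},"fingers":{"type":"number"}},"required":["increments"]}

```bash
ls; mkdir -p pics; cat > h.py <<'E'
import numpy as np, cv2
from scipy.spatial.transform import Rotation as R
from workcell import arm, snapshot, workorder, spotter
def Rc(s):
    a=np.array(s["attitude"],float)
    if a.shape==(3,3): return a
    return R.from_rotvec(a).as_matrix() if a.size==3 else R.from_quat(a).as_matrix()
def cloud(s):
    K=s["K"];d=s["depth"];v,u=np.mgrid[0:d.shape[0],0:d.shape[1]]
    p=np.stack([(u-K[0,2])/K[0,0]*d,-(v-K[1,2])/K[1,1]*d,-d],-1)
    P=p@Rc(s).T+np.array(s["eye"]); P[d<=0]=np.nan; return P
def save(s,n): cv2.imwrite("pics/"+n+".png",cv2.cvtColor(s["img"],cv2.COLOR_RGB2BGR))
def px(s,P):
    q=(np.array(P)-s["eye"])@Rc(s);K=s["K"]
    return np.array([K[0,0]*q[0]/-q[2]+K[0,2],K[1,1]*-q[1]/-q[2]+K[1,2]])
def ray(s,c,z):
    K=s["K"];d=Rc(s)@np.array([(c[0]-K[0,2])/K[0,0],-(c[1]-K[1,2])/K[1,1],-1]);e=np.array(s["eye"])
    return e+d*(z-e[2])/d[2]
E
python3 - <<'E'
from h import *
np.set_printoptions(precision=3,suppress=True)
o=arm.observe();print({k:np.round(v,3) for k,v in o.items()})
for n in ["scene","top"]:
    s=snapshot(n);save(s,n);P=cloud(s);print(n,{k:v for k,v in s.items() if k not in("img","depth")})
    for t in ["power_box","tray","mat","tumbler","lid","glue","screwdriver","tyre","pliers","cast1","odd1"]:
        for r in spotter.silhouettes(t,s)[:8]:
            m=r["pixels"];print(t,round(r["conf"],2),np.round(r["centre"]),np.nanmedian(P[m],0),np.nanmin(P[m],0),np.nanmax(P[m],0),s["img"][m].mean(0).round())
    for t in ["power_box","test_top","lever_tip","lever_pivot","tray","tray_mouth","mat","tumbler","lid","lid_knob"]:
        for r in spotter.place_of(t,s)[:2]: print("pt",t,round(r["conf"],2),np.round(r["centre"],1))
E
```

```text
pics
{'t': np.float64(0.0), 'joint_pos': array([-1.195,  0.508, -0.238,  1.501,  0.126,  1.149, -0.155]), 'qd': array([ 0.   ,  0.001,  0.001,  0.002,  0.001, -0.   , -0.002]), 'joint_torque': array([ -0.001, -62.059,  -2.187, -24.964,   0.013,   0.012,  -0.   ]), 'tool_pos': array([0.167, 0.602, 0.23 ]), 'eef_rot': array([-0.422, -3.113,  0.003]), 'force': array([ 0.209, -0.648, -0.755]), 'wrist_torque': array([-0.078, -0.045, -0.007]), 'gripper_force': np.float64(0.0), 'finger_gap': np.float64(0.085)}
scene {'K': array([[382.826,   0.   , 317.375],
       [  0.   , 382.826, 201.251],
       [  0.   ,   0.   ,   1.   ]]), 'eye': array([ 1.255, -0.286,  0.843]), 'attitude': array([0.698, 0.508, 1.143]), 'shot': 1}
power_box 0.8 [178. 261.] [ 0.58  -0.425  0.08 ] [ 0.382 -0.572 -0.005] [ 0.607 -0.31   0.127] [114. 116. 117.]
power_box 0.43 [276. 226.] [ 0.496 -0.159  0.025] [ 0.462 -0.185  0.005] [ 0.516 -0.132  0.032] [155. 151. 151.]
tray 0.93 [282. 229.] [ 0.507 -0.141  0.021] [ 0.379 -0.214 -0.004] [ 0.6   -0.042  0.097] [156. 141. 133.]
mat 0.61 [299. 266.] [ 0.63  -0.141  0.002]
[... 5377 characters left out ...]
.644 -0.241  0.001] [ 0.691 -0.191  0.033] [202. 200. 196.]
odd1 0.71 [422. 148.] [ 0.677 -0.309  0.02 ] [ 0.652 -0.335 -0.001] [ 0.703 -0.285  0.032] [213. 127.  32.]
odd1 0.5 [424. 124.] [ 0.771 -0.304  0.02 ] [ 0.749 -0.327  0.   ] [ 0.796 -0.28   0.028] [ 75. 101. 178.]
pt power_box 0.77 [463.1 215.6]
pt power_box 0.5 [362.3 216.6]
pt test_top 0.47 [479. 209.]
pt lever_tip 0.64 [479.2 213.7]
pt lever_tip 0.48 [458.9 199.3]
pt lever_pivot 0.65 [448.4 207.9]
pt lever_pivot 0.23 [279.7 211.9]
pt tray 0.73 [360.7 214.7]
pt tray_mouth 0.83 [358.1 252.3]
pt mat 0.72 [364.  187.6]
pt tumbler 0.69 [279.3 212.6]
pt tumbler 0.3 [477.2 212.1]
pt lid 0.76 [184.4 206.3]
pt lid_knob 0.67 [181.3 204.4]
```

View pics/scene.png

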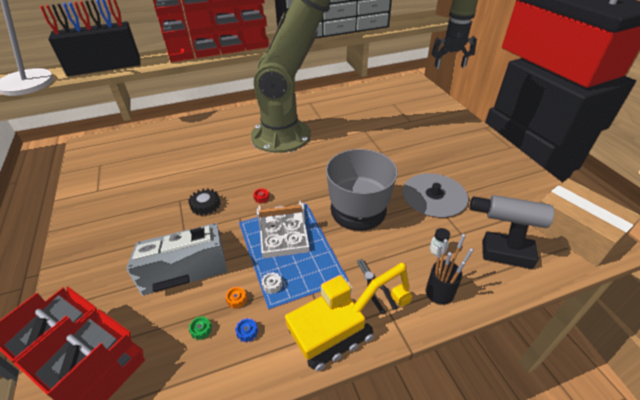

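View pics/top.png

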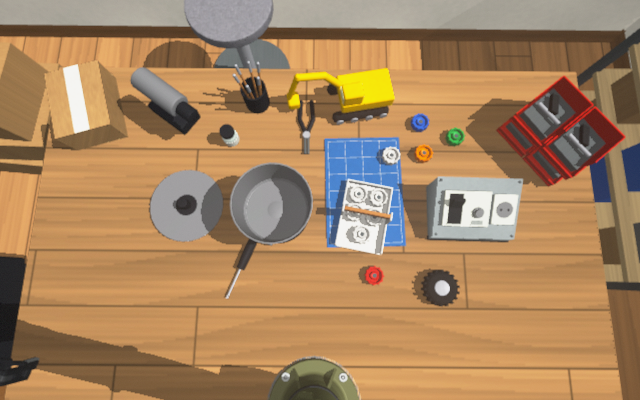

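Scene: power box at top px (474,210) with lever (457,207), button (478,212) and socket (505,209). The tray at (363,216) holds five castings, and its open end faces the robot. One grey odd casting is at (391,155). Tumbler at (271,203), lid at (186,205).
Things that could be taken for the casting: red (374,275), green (455,137), orange (424,153), blue (420,122). I choose the grey ones only. For the button: socket (505,209), lever (457,207), chosen button (478,212).

```bash
cat > meas.py <<'E'
from h import *
from scipy.optimize import least_squares
np.set_printoptions(precision=4,suppress=True)
def circ(p,r=None):
    f=lambda a:np.hypot(p[:,0]-a[0],p[:,1]-a[1])-(a[2] if r is None else r)
    m=np.median(p[:,:2],0);return least_squares(f,[*m,.1],loss="soft_l1",f_scale=.002).x
def inbox(P,x,y,z): return P[(P[...,0]>x[0])&(P[...,0]<x[1])&(P[...,1]>y[0])&(P[...,1]<y[1])&(P[...,2]>z[0])&(P[...,2]<z[1])]
E
python3 - <<'E'
from meas import *
for n in ["top","scene"]:
    s=snapshot(n);P=cloud(s);print(n)
    print("table z",np.nanmedian(inbox(P,(.35,.75),(-.6,-.0),(-.01,.015))[:,2]))
    bar=inbox(P,(.4,.6),(-.25,-.02),(.088,.11));c,(w,h),a=cv2.minAreaRect(bar[:,:2].astype(np.float32)*1000)
    print("bar",len(bar),c,w,h,a,bar.mean(0),bar.min(0),bar.max(0))
    rim=inbox(P,(.35,.68),(-.02,.26),(.163,.18));print("rim",len(rim),circ(rim),rim[:,2].mean())
    fl=inbox(P,(.38,.65),(.24,.48),(.008,.02));print("lid flange",len(fl),fl[:,2].mean(),cv2.minEnclosingCircle(fl[:,:2].astype(np.float32)*1000))
    kn=inbox(P,(.48,.58),(.3,.42),(.042,.06));print("knob",len(kn),kn.mean(0),kn.min(0),kn.max(0))
    od=inbox(P,(.63,.72),(-.25,-.17),(.02,.04));print("odd",cv2.minEnclosingCircle(od[:,:2].astype(np.float32)*1000),od[:,2].max())
    # box
    b=inbox(P,(.4,.62),(-.58,-.29),(.03,.16));print("box",b.min(0),b.max(0))
    A=np.c_[b[:,:2],np.ones(len(b))]
    best=None;rng=np.random.default_rng(0)
    for i in range(400):
        q=b[rng.choice(len(b),3)]
        try:k=np.linalg.solve(np.c_[q[:,:2],np.ones(3)],q[:,2])
        except Exception: continue
        if np.hypot(*k[:2])>1: continue
        m=abs(A@k-b[:,2])<.002
        if best is None or m.sum()>best.sum(): best=m
    k=np.linalg.lstsq(A[best],b[best,2],rcond=None)[0];print("plane",k,best.sum(),"slope deg",np.degrees(np.arctan(np.hypot(*k[:2]))),"yaw",np.degrees(np.arctan2(k[1],k[0])))
    r=(A@k-b[:,2])*-np.cos(np.arctan(np.hypot(*k[:2])))
    print(np.histogram(r,bins=np.arange(-.02,.06,.002)))
    hi=b[r>.02];print("lever pts",len(hi),hi.mean(0),hi.min(0),hi.max(0))
    if n=="top":
        im=cv2.cvtColor(s["img"],cv2.COLOR_RGB2BGR);cv2.imwrite("pics/crop.png",np.hstack([cv2.resize(im[170:250,420:530],None,fx=4,fy=4,interpolation=3),cv2.resize(im[140:255:,320:410],(320,320))]))
    for c in (spotter.place_of("test_top",s)[:2]+spotter.place_of("lever_tip",s)[:2]+spotter.place_of("lever_pivot",s)[:1]):
        u,v=np.round(c["centre"]).astype(int);print(c["centre"],c["conf"],np.nanmedian(P[v-1:v+2,u-1:u+2],(0,1)))
E
```

```text
top
table z 0.0019873080898711315
bar 227 (491.4947814941406, -135.56893920898438) 129.9809112548828 21.513687133789062 79.36981964111328 [ 0.4916 -0.1373  0.0952] [ 0.4692 -0.1996  0.0881] [ 0.5134 -0.0723  0.0993]
rim 550 [0.5005 0.1042 0.0969] 0.16956281969145984
lid flange 3950 0.01398934990489229 ((521.7057495117188, 363.71929931640625), 102.96793365478516)
knob 81 [0.5207 0.3628 0.0491] [0.5074 0.3513 0.043 ] [0.5356 0.3765 0.0554]
odd ((669.598876953125, -215.96331787109375), 25.482986450195312) 0.03224160745868376
box [ 0.429  -0.5383  0.03  ] [ 0.5835 -0.3143  0.1301]
plane [ 0.4697 -0.0091 -0.1606] 1830 slope deg 25.162714510689607 yaw -1.1048212308511531
(array([  11,   14,   14,   16,   24,   19,   21,   52,  397, 1093,  906,
        355,  323,  436,  647,  544,  169,   31,   10,   26,   35,    9,
          4,    7,    7,    6,   13,   23,    9,    5,    2,    0,    0,
          0,    0,    0,    0,    0,    0]), array([-0.02 , -0.018, -0.016, -0.014, -0.012, -0.01 , -0.008, -0.006,
       -0.004, -0.002, -0.   ,  0.002,  0.004,  0.006,  0.008,  0.01 ,
        0.012,  0.0
[... 1295 characters left out ...]
        16,   3,   0,   0,   0,   0,   0,   0,   0,   0,   0,   0,   0]), array([-0.02 , -0.018, -0.016, -0.014, -0.012, -0.01 , -0.008, -0.006,
       -0.004, -0.002, -0.   ,  0.002,  0.004,  0.006,  0.008,  0.01 ,
        0.012,  0.014,  0.016,  0.018,  0.02 ,  0.022,  0.024,  0.026,
        0.028,  0.03 ,  0.032,  0.034,  0.036,  0.038,  0.04 ,  0.042,
        0.044,  0.046,  0.048,  0.05 ,  0.052,  0.054,  0.056,  0.058]))
lever pts 59 [ 0.5231 -0.363   0.1205] [ 0.5162 -0.3782  0.1096] [ 0.5271 -0.3488  0.1266]
[432.8, 193.9] 0.7 [0.5299 0.3551 0.0179]
[171.4, 233.7] 0.47 [ 0.4352 -0.4383  0.0438]
[194.1, 228.4] 0.5 [ 0.3904 -0.3768  0.0024]
[195.5, 235.0] 0.53 [ 0.5194 -0.3666  0.1006]
```

View pics/crop.png

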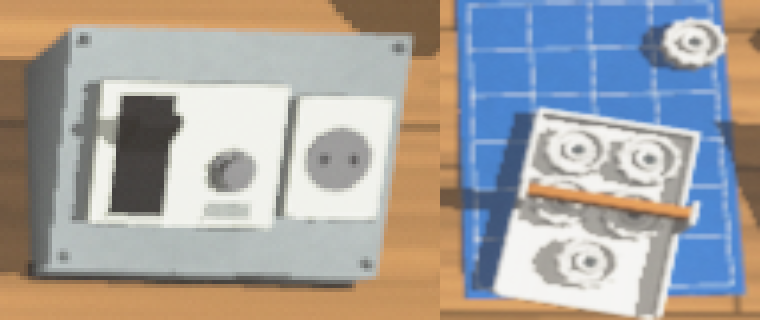

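The crop shows the lever up (black, left), the grey round button right of it and the socket beyond, so the choice of button is confirmed. The tray holds 5 grey castings and the single grey odd one is beyond its closed end.

```bash
cat > plan.py <<'E'
from h import *
def Rt(psi,ry=0,tip=0,axis=(0,1,0)):
    p=np.radians(psi);y=np.array([np.cos(p),np.sin(p),0]);z=np.array([0,0,-1.]);x=np.cross(y,z)
    return R.from_rotvec(np.radians(ry)*np.array(axis,float))*R.from_matrix(np.c_[x,y,z])
def plan(wps,dec=3,start=None):
    o=arm.observe();p=np.array(o["tool_pos"]);r=R.from_rotvec(o["eef_rot"])
    if start: p,r=np.array(start[0]),start[1]
    out=[]
    for P,Rr,n in wps:
        P=np.array(P);p0=p.copy();r0=r;rv=(r0.inv()*Rr).as_rotvec()
        for i in range(1,n+1):
            tp=p0+(P-p0)*i/n;tr=r0*R.from_rotvec(rv*i/n)
            t=np.round(r.inv().apply(tp-p),dec);a=np.round((r.inv()*tr).as_rotvec()/(np.pi/4),dec)
            out.append([*t,*a]);p=p+r.apply(t);r=r*R.from_rotvec(a*np.pi/4)
    for k in range(0,len(out),5):
        print("["+", ".join(" ".join("%g,"%(v+0.) for v in w).rstrip(",") for w in out[k:k+5])+"]")
    print("end",p.round(4),r.as_rotvec().round(3))
E
python3 - <<'E'
from plan import *
T=Rt(-90,-25)
B=np.array([.4935,-.4185,.0945]);n=np.array([-.4226,0,.906])
plan([((.45,.30,.35),Rt(35),10),((.5,0,.35),Rt(-30),10),(B+.03*n,T,15)])
E
```

```text
[-0.035, -0.022, -0.012, 0, 0, 0.088, -0.037, -0.019, -0.012, 0, 0, 0.088, -0.038, -0.016, -0.012, 0, 0, 0.088, -0.039, -0.014, -0.011, 0, 0, 0.087, -0.04, -0.011, -0.012, 0, 0, 0.088]
[-0.041, -0.008, -0.012, 0, 0, 0.088, -0.041, -0.006, -0.012, 0, 0, 0.088, -0.041, -0.003, -0.012, 0, 0, 0.088, -0.042, 0, -0.012, 0, 0, 0.088, -0.041, 0.003, -0.012, 0, 0, 0.088]
[-0.027, -0.013, 0, 0, 0, 0.144, -0.029, -0.01, 0, 0, 0, 0.145, -0.03, -0.006, 0, 0, 0, 0.144, -0.03, -0.004, 0, 0, 0, 0.145, -0.03, 0.001, 0, 0, 0, 0.144]
[-0.031, 0.003, 0, 0, 0, 0.144, -0.029, 0.007, 0, 0, 0, 0.145, -0.029, 0.011, 0, 0, 0, 0.144, -0.027, 0.013, 0, 0, 0, 0.145, -0.025, 0.017, 0, 0, 0, 0.144]
[-0.025, 0.013, 0.015, -0.019, 0.034, 0.087, -0.024, 0.014, 0.015, -0.02, 0.033, 0.088, -0.024, 0.016, 0.014, -0.019, 0.034, 0.087, -0.023, 0.017, 0.014, -0.02, 0.033, 0.088, -0.022, 0.018, 0.014, -0.019, 0.034, 0.087]
[-0.021, 0.02, 0.014, -0.019, 0.033, 0.088, -0.02, 0.021, 0.013, -0.02, 0.034, 0.087, -0.019, 0.022, 0.013, -0.019, 0.034, 0.087, -0.017, 0.023, 0.013, -0.019, 0.033, 0.088, -0.017, 0.024, 0.013, -0.02, 0.034, 0.087]
[-0.015, 0.025, 0.012, -0.019, 0.033, 0.088, -0.013, 0.026, 0.013, -0.02, 0.034, 0.087, -0.013, 0.026, 0.013, -0.019, 0.033, 0.088, -0.01, 0.027, 0.013, -0.019, 0.034, 0.087, -0.009, 0.028, 0.013, -0.02, 0.034, 0.087]
end [ 0.4813 -0.4185  0.1217] [3.067 0.    0.68 ]
```

>>> {"op": "play_rows", "data": {
  "increments": [-0.035, -0.022, -0.012, 0, 0, 0.088, -0.037, -0.019, -0.012, 0, 0, 0.088, -0.038, -0.016, -0.012, 0, 0, 0.088, -0.039, -0.014, -0.011, 0, 0, 0.087, -0.04, -0.011, -0.012, 0, 0, 0.088],
  "fingers": 0
}}

```text
t: 3.22
tool_pos: [0.3091, 0.4503, 0.2908]
eef_rot: [0.954, 2.993, 0.0]
force: [0.4, 0.9, -0.2]
finger_gap: 0.0004
gripper_force: 0.0
```

>>> {"op": "play_rows", "data": {
  "increments": [-0.041, -0.008, -0.012, 0, 0, 0.088, -0.041, -0.006, -0.012, 0, 0, 0.088, -0.041, -0.003, -0.012, 0, 0, 0.088, -0.042, 0, -0.012, 0, 0, 0.088, -0.041, 0.003, -0.012, 0, 0, 0.088]
}}

```text
t: 3.85
tool_pos: [0.4505, 0.2985, 0.3509]
eef_rot: [1.454, 2.785, 0.001]
force: [-0.1, 0.8, 0.0]
finger_gap: 0.0002
gripper_force: 0.0
```

>>> {"op": "play_rows", "data": {
  "increments": [-0.027, -0.013, 0, 0, 0, 0.144, -0.029, -0.01, 0, 0, 0, 0.145, -0.03, -0.006, 0, 0, 0, 0.144, -0.03, -0.004, 0, 0, 0, 0.145, -0.03, 0.001, 0, 0, 0, 0.144]
}}

```text
t: 4.47
tool_pos: [0.4751, 0.1493, 0.3505]
eef_rot: [2.177, 2.265, 0.001]
force: [0.3, 0.4, 0.0]
finger_gap: -0.0002
gripper_force: 0.0
```

>>> {"op": "play_rows", "data": {
  "increments": [-0.031, 0.003, 0, 0, 0, 0.144, -0.029, 0.007, 0, 0, 0, 0.145, -0.029, 0.011, 0, 0, 0, 0.144, -0.027, 0.013, 0, 0, 0, 0.145, -0.025, 0.017, 0, 0, 0, 0.144]
}}

```text
t: 5.1
tool_pos: [0.5001, -0.0007, 0.3505]
eef_rot: [2.723, 1.566, 0.001]
force: [0.8, 0.6, -0.0]
finger_gap: -0.0003
gripper_force: 0.0
```

>>> {"op": "play_rows", "data": {
  "increments": [-0.025, 0.013, 0.015, -0.019, 0.034, 0.087, -0.024, 0.014, 0.015, -0.02, 0.033, 0.088, -0.024, 0.016, 0.014, -0.019, 0.034, 0.087, -0.023, 0.017, 0.014, -0.02, 0.033, 0.088, -0.022, 0.018, 0.014, -0.019, 0.034, 0.087]
}}

```text
t: 5.72
tool_pos: [0.4931, -0.1402, 0.274]
eef_rot: [2.941, 1.076, 0.24]
force: [-0.2, -0.2, -0.1]
finger_gap: -0.0003
gripper_force: 0.0
```

>>> {"op": "play_rows", "data": {
  "increments": [-0.021, 0.02, 0.014, -0.019, 0.033, 0.088, -0.02, 0.021, 0.013, -0.02, 0.034, 0.087, -0.019, 0.022, 0.013, -0.019, 0.034, 0.087, -0.017, 0.023, 0.013, -0.019, 0.033, 0.088, -0.017, 0.024, 0.013, -0.02, 0.034, 0.087]
}}

```text
t: 6.35
tool_pos: [0.4873, -0.2797, 0.1971]
eef_rot: [3.057, 0.547, 0.469]
force: [1.5, 1.3, 0.4]
finger_gap: -0.0001
gripper_force: 0.0
```

>>> {"op": "play_rows", "data": {
  "increments": [-0.015, 0.025, 0.012, -0.019, 0.033, 0.088, -0.013, 0.026, 0.013, -0.02, 0.034, 0.087, -0.013, 0.026, 0.013, -0.019, 0.033, 0.088, -0.01, 0.027, 0.013, -0.019, 0.034, 0.087, -0.009, 0.028, 0.013, -0.02, 0.034, 0.087]
}}

```text
t: 6.98
tool_pos: [0.4814, -0.4194, 0.1213]
eef_rot: [3.066, -0.003, 0.682]
force: [-0.0, 0.5, 0.2]
finger_gap: 0.0
gripper_force: 0.0
```

>>> {"op": "play_rows", "data": {
  "increments": [0, 0, 0.005, 0, 0, 0, 0, 0, 0.005, 0, 0, 0, 0, 0, 0.005, 0, 0, 0, 0, 0, 0.005, 0, 0, 0, 0, 0, 0.005, 0, 0, 0]
}}

```text
t: 7.6
tool_pos: [0.4924, -0.418, 0.099]
eef_rot: [3.067, 0.002, 0.681]
force: [0.7, 0.6, 0.1]
finger_gap: -0.0002
gripper_force: 0.0
```

>>> {"op": "play_rows", "data": {
  "increments": [0, 0, 0.002, 0, 0, 0, 0, 0, 0.002, 0, 0, 0, 0, 0, 0.002, 0, 0, 0, 0, 0, 0.002, 0, 0, 0, 0, 0, 0.001, 0, 0, 0]
}}

```text
t: 8.22
tool_pos: [0.4957, -0.4185, 0.0909]
eef_rot: [3.067, 0.0, 0.681]
force: [-3.1, 1.3, 3.3]
finger_gap: -0.0002
gripper_force: 2.0
```

```bash
python3 - <<'E'
from meas import *
s=snapshot("top");im=cv2.cvtColor(s["img"],cv2.COLOR_RGB2BGR);cv2.imwrite("pics/press.png",cv2.resize(im[160:260,400:540],None,fx=4,fy=4));P=cloud(s)
b=inbox(P,(.44,.58),(-.38,-.34),(.10,.15));print(len(b),b.mean(0) if len(b) else 0,b.min(0) if len(b) else 0,b.max(0) if len(b) else 0)
o=arm.observe();print(o["tool_pos"],o["force"])
E
```

```text
433 [ 0.538  -0.3609  0.1085] [ 0.4797 -0.38    0.1   ] [ 0.5799 -0.3401  0.1266]
[ 0.4957 -0.4185  0.0909] [-1.1524  0.3503  3.1381]
```

>>> {"op": "play_rows", "data": {
  "increments": [0, 0, 0.001, 0, 0, 0, 0, 0, 0.001, 0, 0, 0, 0, 0, 0, 0, 0, 0, 0, 0, 0, 0, 0, 0, 0, 0, 0, 0, 0, 0]
}}

```text
t: 8.9
tool_pos: [0.4961, -0.4186, 0.0901]
eef_rot: [3.066, -0.0, 0.682]
force: [-6.8, 3.5, 12.9]
finger_gap: -0.0003
gripper_force: 7.3
```

```bash
python3 - <<'E'
from meas import *
s=snapshot("top");im=cv2.cvtColor(s["img"],cv2.COLOR_RGB2BGR);cv2.imwrite("pics/press.png",cv2.resize(im[160:260,400:540],None,fx=4,fy=4));P=cloud(s)
b=inbox(P,(.44,.54),(-.38,-.34),(.105,.15));b=b[b[:,2]>.47*b[:,0]-.157+.02];print(len(b),b.mean(0) ,b.min(0),b.max(0))
E
```

```text
81 [ 0.486  -0.3642  0.1167] [ 0.4774 -0.3794  0.1051] [ 0.4975 -0.3504  0.1243]
```

View pics/press.png

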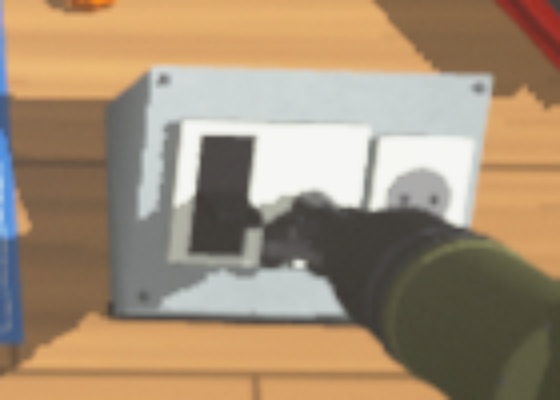

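The button is fully in (12.9 N). The lever has dropped: its tip is now at px ~(460,215), x≈0.483. Next I retract and lift it.

```bash
python3 - <<'E'
from plan import *
T=Rt(-90,-25);S=np.array([.9063,0,.4226]);N=np.array([-.4226,0,.9063]);V=np.array([.506,-.359,.080])
o=arm.observe();p=o["tool_pos"]
plan([(p+.045*N,T,4),(V-.055*S+.055*N,T,4),(V-.055*S+.023*N,T,2),(V+.002*S+.023*N,T,10),(V-.04*S+.024*N,T,4),(V-.05*S+.09*N,T,3),((.46,-.3,.27),T,3)])
E
```

```text
[0, 0, -0.011, 0, 0, 0, 0, 0, -0.011, 0, -0.001, 0, 0, 0, -0.012, 0.001, 0, 0, 0, 0, -0.011, 0, -0.001, 0, -0.013, -0.015, 0.001, 0, 0, 0]
[-0.012, -0.015, 0.001, 0, 0, 0, -0.013, -0.015, 0.001, 0, 0, 0, -0.012, -0.015, 0, 0, 0, 0, 0, 0, 0.016, 0, 0, 0, 0, 0, 0.016, 0, 0, 0]
[0.006, 0, 0, 0, 0, 0, 0.005, 0, 0, 0, 0, 0, 0.006, 0, 0, 0, 0, 0, 0.006, 0, 0, 0, 0, 0, 0.005, 0, 0, 0, 0, 0]
[0.006, 0, 0, 0, 0, 0, 0.006, 0, 0, 0, 0, 0, 0.005, 0, 0, 0, 0, 0, 0.006, 0, 0, 0, 0, 0, 0.006, 0, 0, 0, 0, 0]
[-0.011, 0, 0, 0, 0, 0, -0.01, 0, 0, 0, 0, 0, -0.011, 0, 0, 0, 0, 0, -0.01, 0, -0.001, 0, 0, 0, -0.003, 0, -0.022, 0, 0, 0]
[-0.004, 0, -0.022, 0, 0, 0, -0.003, 0, -0.022, 0, 0, 0, 0.029, -0.02, -0.034, 0, 0, 0, 0.03, -0.019, -0.034, 0, 0, 0, 0.029, -0.02, -0.033, 0, 0, 0]
end [ 0.4598 -0.2996  0.2696] [-3.067 -0.    -0.679]
```

>>> {"op": "play_rows", "data": {
  "increments": [0, 0, -0.011, 0, 0, 0, 0, 0, -0.011, 0, 0, 0, 0, 0, -0.012, 0, 0, 0, 0, 0, -0.011, 0, 0, 0, -0.013, -0.015, 0.001, 0, 0, 0]
}}

```text
t: 9.57
tool_pos: [0.4665, -0.405, 0.1251]
eef_rot: [3.063, 0.001, 0.683]
force: [-0.2, -0.8, 0.1]
finger_gap: -0.0
gripper_force: 0.0
```

>>> {"op": "play_rows", "data": {
  "increments": [-0.012, -0.015, 0.001, 0, 0, 0, -0.013, -0.015, 0.001, 0, 0, 0, -0.012, -0.015, 0, 0, 0, 0, 0, 0, 0.016, 0, 0, 0, 0, 0, 0.016, 0, 0, 0]
}}

```text
t: 10.2
tool_pos: [0.4471, -0.3587, 0.0774]
eef_rot: [3.066, 0.0, 0.682]
force: [-0.0, -0.3, -0.1]
finger_gap: -0.0
gripper_force: 0.0
```

>>> {"op": "play_rows", "data": {
  "increments": [0.006, 0, 0, 0, 0, 0, 0.005, 0, 0, 0, 0, 0, 0.006, 0, 0, 0, 0, 0, 0.006, 0, 0, 0, 0, 0, 0.005, 0, 0, 0, 0, 0]
}}

```text
t: 10.82
tool_pos: [0.4729, -0.3584, 0.0893]
eef_rot: [3.066, 0.001, 0.681]
force: [0.6, 0.4, -0.5]
finger_gap: -0.0
gripper_force: 0.0
```

>>> {"op": "play_rows", "data": {
  "increments": [0.006, 0, 0, 0, 0, 0, 0.006, 0, 0, 0, 0, 0, 0.005, 0, 0, 0, 0, 0, 0.006, 0, 0, 0, 0, 0, 0.006, 0, 0, 0, 0, 0]
}}

```text
t: 11.45
tool_pos: [0.499, -0.3584, 0.1012]
eef_rot: [3.067, 0.0, 0.681]
force: [0.8, 0.0, -0.4]
finger_gap: 0.0001
gripper_force: 0.0
```

```bash
python3 - <<'E'
from meas import *
s=snapshot("top");P=cloud(s)
b=inbox(P,(.5,.56),(-.38,-.34),(.105,.15));b=b[b[:,2]>.47*b[:,0]-.157+.02];print(len(b),b.mean(0) ,b.min(0),b.max(0));print(arm.observe()["tool_pos"],arm.observe()["force"])
E
```

```text
93 [ 0.5114 -0.363   0.1207] [ 0.5014 -0.3799  0.106 ] [ 0.5199 -0.3503  0.1306]
[ 0.5    -0.3583  0.1016] [ 0.4416  0.3146 -0.365 ]
```

>>> {"op": "play_rows", "data": {
  "increments": [0.003, 0, 0, 0, 0, 0, 0.001, 0, 0, 0, 0, 0, 0, 0, 0, 0, 0, 0, -0.007, 0, 0, 0, 0, 0, -0.01, 0, 0, 0, 0, 0]
}}

```text
t: 12.12
tool_pos: [0.4863, -0.3585, 0.0953]
eef_rot: [3.067, 0.001, 0.68]
force: [0.9, -1.2, 0.2]
finger_gap: 0.0001
gripper_force: 0.0
```

>>> {"op": "play_rows", "data": {
  "increments": [-0.011, 0, 0, 0, 0, 0, -0.01, 0, 0, 0, 0, 0, -0.011, 0, 0, 0, 0, 0, -0.01, 0, -0.001, 0, 0, 0, -0.003, 0, -0.022, 0, 0, 0]
}}

```text
t: 12.75
tool_pos: [0.4348, -0.3579, 0.096]
eef_rot: [-3.066, 0.002, -0.677]
force: [-0.1, -0.1, 0.2]
finger_gap: -0.0002
gripper_force: 0.0
```

>>> {"op": "play_rows", "data": {
  "increments": [-0.004, 0, -0.022, 0, 0, 0, -0.003, 0, -0.022, 0, 0, 0, 0.029, -0.02, -0.034, 0, 0, 0, 0.03, -0.019, -0.034, 0, 0, 0, 0.029, -0.02, -0.033, 0, 0, 0]
}}

```text
t: 13.38
tool_pos: [0.4479, -0.299, 0.2641]
eef_rot: [3.067, -0.001, 0.68]
force: [0.1, 0.4, 0.1]
finger_gap: 0.0002
gripper_force: 0.0
```

```bash
python3 - <<'E'
from meas import *
from plan import *
s=snapshot("top");P=cloud(s)
b=inbox(P,(.44,.56),(-.38,-.34),(.095,.15));b=b[b[:,2]>.47*b[:,0]-.157+.025];print(len(b),b.mean(0) ,b.min(0),b.max(0))
s=snapshot("scene");im=cv2.cvtColor(s["img"],cv2.COLOR_RGB2BGR);cv2.imwrite("pics/lev.png",cv2.resize(im[170:310,120:330],None,fx=3,fy=3));P=cloud(s)
bar=inbox(P,(.4,.6),(-.25,-.02),(.088,.11));print("bar",cv2.minAreaRect(bar[:,:2].astype(np.float32)*1000))
D=Rt(-10.6)
plan([((.4935,-.1345,.17),D,15),((.4935,-.1345,.068),D,5)])
E
```

```text
80 [ 0.5163 -0.3649  0.1211] [ 0.51   -0.3795  0.1086] [ 0.5229 -0.3511  0.13  ]
bar ((494.17987060546875, -133.03494262695312), (129.9031524658203, 22.583547592163086), 79.68408203125)
[0, -0.011, 0.007, 0.026, -0.031, -0.115, 0.001, -0.011, 0.007, 0.026, -0.031, -0.115, 0.002, -0.01, 0.008, 0.027, -0.032, -0.116, 0.003, -0.01, 0.007, 0.026, -0.031, -0.115, 0.005, -0.01, 0.008, 0.026, -0.031, -0.115]
[0.005, -0.009, 0.008, 0.026, -0.031, -0.115, 0.006, -0.008, 0.008, 0.026, -0.031, -0.115, 0.008, -0.007, 0.008, 0.026, -0.032, -0.116, 0.008, -0.007, 0.007, 0.027, -0.031, -0.115, 0.008, -0.006, 0.008, 0.026, -0.031, -0.115]
[0.01, -0.005, 0.008, 0.026, -0.031, -0.115, 0.01, -0.003, 0.007, 0.026, -0.031, -0.115, 0.01, -0.003, 0.007, 0.026, -0.032, -0.116, 0.011, -0.001, 0.007, 0.026, -0.031, -0.115, 0.011, -0.001, 0.007, 0.027, -0.031, -0.115]
[0, 0, 0.02, 0, 0, 0, 0, 0, 0.021, 0, 0, 0, 0, 0, 0.02, 0, 0, 0, 0, 0, 0.021, 0, 0, 0, 0, 0, 0.02, 0, 0, 0]
end [ 0.493  -0.1349  0.068 ] [-2.417 -2.007  0.   ]
```

View pics/lev.png

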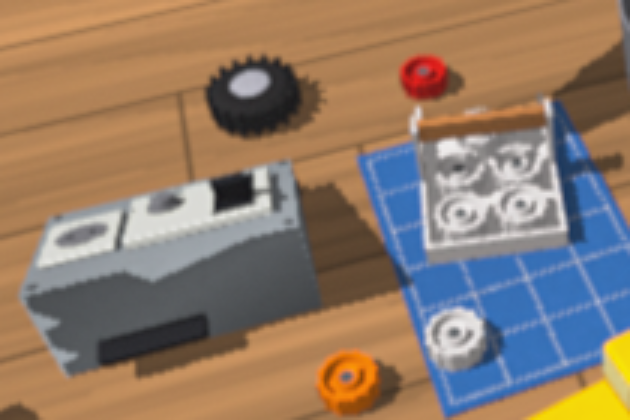

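The lever stands up against the slope (crop px (235,190)) and depth agrees with the starting pose. Next, the tray bar.

>>> {"op": "play_rows", "data": {
  "increments": [0, -0.011, 0.007, 0.026, -0.031, -0.115, 0.001, -0.011, 0.007, 0.026, -0.031, -0.115, 0.002, -0.01, 0.008, 0.027, -0.032, -0.116, 0.003, -0.01, 0.007, 0.026, -0.031, -0.115, 0.005, -0.01, 0.008, 0.026, -0.031, -0.115],
  "fingers": 0.6
}}

```text
t: 14.1
tool_pos: [0.4621, -0.2443, 0.2299]
eef_rot: [-3.017, -0.726, -0.472]
force: [0.5, -0.2, -0.1]
finger_gap: 0.0513
gripper_force: 0.0
```

>>> {"op": "play_rows", "data": {
  "increments": [0.005, -0.009, 0.008, 0.026, -0.031, -0.115, 0.006, -0.008, 0.008, 0.026, -0.031, -0.115, 0.008, -0.007, 0.008, 0.026, -0.032, -0.116, 0.008, -0.007, 0.007, 0.027, -0.031, -0.115, 0.008, -0.006, 0.008, 0.026, -0.031, -0.115]
}}

```text
t: 14.72
tool_pos: [0.4768, -0.1896, 0.1979]
eef_rot: [-2.793, -1.41, -0.238]
force: [0.6, -0.0, 0.4]
finger_gap: 0.0514
gripper_force: 0.0
```

>>> {"op": "play_rows", "data": {
  "increments": [0.01, -0.005, 0.008, 0.026, -0.031, -0.115, 0.01, -0.003, 0.007, 0.026, -0.031, -0.115, 0.01, -0.003, 0.007, 0.026, -0.032, -0.116, 0.011, -0.001, 0.007, 0.026, -0.031, -0.115, 0.011, -0.001, 0.007, 0.027, -0.031, -0.115]
}}

```text
t: 15.35
tool_pos: [0.491, -0.1351, 0.1655]
eef_rot: [-2.41, -2.006, 0.008]
force: [-0.7, 0.1, -0.1]
finger_gap: 0.0513
gripper_force: 0.0
```

>>> {"op": "play_rows", "data": {
  "increments": [0, 0, 0.022, 0, 0, 0, 0, 0, 0.021, 0, 0, 0, 0, 0, 0.021, 0, 0, 0, 0, 0, 0.021, 0, 0, 0, 0, 0, 0.021, 0, 0, 0]
}}

```text
t: 15.98
tool_pos: [0.4901, -0.1349, 0.059]
eef_rot: [-2.412, -2.002, 0.006]
force: [0.2, 0.8, -0.6]
finger_gap: 0.0511
gripper_force: 0.0
```

>>> {"op": "play_rows", "data": {
  "increments": [0, 0, 0, 0, 0, 0, 0, 0, 0, 0, 0, 0, 0, 0, 0, 0, 0, 0, 0, 0, 0, 0, 0, 0, 0, 0, 0, 0, 0, 0],
  "fingers": 0
}}

```text
t: 16.6
tool_pos: [0.4907, -0.1356, 0.0607]
eef_rot: [-2.416, -2.0, 0.003]
force: [0.4, 1.2, 6.3]
finger_gap: 0.0092
gripper_force: 59.5
```

```bash
python3 - <<'E'
from plan import *
o=arm.observe();p=o["tool_pos"];D=Rt(-10.6);E=Rt(-90)
plan([(p+np.array([0,0,.02]),D,5),(p+np.array([0,0,.24]),D,15),((.502,-.045,.265),E,20)])
E
```

```text
[0, 0, -0.004, -0.001, 0, -0.001, 0, 0, -0.004, -0.002, -0.001, -0.001, 0, 0, -0.004, -0.001, 0, 0, 0, 0, -0.004, -0.001, -0.001, -0.001, 0, 0, -0.004, -0.002, 0, -0.001]
[0, 0, -0.015, 0, 0, 0, 0, 0, -0.014, 0, 0, 0, 0, 0, -0.015, 0, 0, 0, 0, 0, -0.015, 0, 0, 0, 0, 0, -0.014, 0, 0, 0]
[0, 0, -0.015, 0, 0, 0, 0, 0, -0.015, 0, 0, 0, 0, 0, -0.014, 0, 0, 0, 0, 0, -0.015, 0, 0, 0, 0, 0, -0.015, 0, 0, 0]
[0, 0, -0.014, 0, 0, 0, 0, 0, -0.015, 0, 0, 0, 0, 0, -0.015, 0, 0, 0, 0, 0, -0.014, 0, 0, 0, 0, 0, -0.015, 0, 0, 0]
[0.005, 0, 0.002, 0, 0, 0.088, 0.004, -0.001, 0.002, 0, 0, 0.088, 0.005, -0.001, 0.001, 0, 0, 0.089, 0.004, -0.001, 0.002, 0, 0, 0.088, 0.004, -0.001, 0.002, 0, 0, 0.088]
[0.004, -0.002, 0.002, 0, 0, 0.088, 0.004, -0.002, 0.002, 0, 0, 0.089, 0.004, -0.003, 0.001, 0, 0, 0.088, 0.004, -0.002, 0.002, 0, 0, 0.088, 0.004, -0.003, 0.002, 0, 0, 0.088]
[0.003, -0.003, 0.002, 0, 0, 0.088, 0.003, -0.004, 0.001, 0, 0, 0.089, 0.003, -0.003, 0.002, 0, 0, 0.088, 0.002, -0.004, 0.002, 0, 0, 0.088, 0.003, -0.004, 0.002, 0, 0, 0.088]
[0.002, -0.004, 0.002, 0, 0, 0.088, 0.002, -0.004, 0.001, 0, 0, 0.089, 0.001, -0.005, 0.002, 0, 0, 0.088, 0.001, -0.004, 0.002, 0, 0, 0.088, 0.001, -0.004, 0.002, 0, 0, 0.088]
end [ 0.5019 -0.0455  0.2647] [-3.142 -0.    -0.   ]
```

>>> {"op": "play_rows", "data": {
  "increments": [0, 0, -0.004, 0, 0, 0, 0, 0, -0.004, 0, 0, 0, 0, 0, -0.004, 0, 0, 0, 0, 0, -0.004, 0, 0, 0, 0, 0, -0.006, 0, 0, 0]
}}

```text
t: 17.23
tool_pos: [0.49, -0.1356, 0.0822]
eef_rot: [-2.415, -1.998, 0.006]
force: [0.2, -0.4, -4.1]
finger_gap: 0.0088
gripper_force: 58.3
```

>>> {"op": "play_rows", "data": {
  "increments": [0, 0, -0.01, 0, 0, 0, 0, 0, -0.014, 0, 0, 0, 0, 0, -0.015, 0, 0, 0, 0, 0, -0.015, 0, 0, 0, 0, 0, -0.014, 0, 0, 0]
}}

```text
t: 17.85
tool_pos: [0.4907, -0.1358, 0.1513]
eef_rot: [-2.416, -1.999, 0.004]
force: [0.6, 0.7, -3.4]
finger_gap: 0.0091
gripper_force: 58.4
```

```bash
python3 - <<'E'
from h import *
s=snapshot("scene");im=cv2.cvtColor(s["img"],cv2.COLOR_RGB2BGR);cv2.imwrite("pics/lift.png",cv2.resize(im[120:320,180:480],None,fx=2,fy=2))
E
```

```text
(no output)
```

View pics/lift.png

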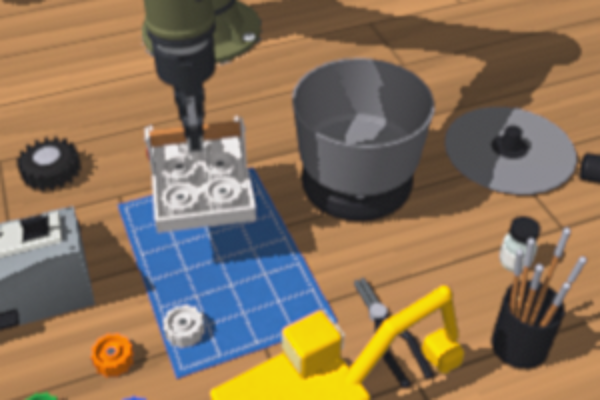

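The tray is level in the grip with its castings aboard, at crop px (200,180). I carry on.

>>> {"op": "play_rows", "data": {
  "increments": [0, 0, -0.015, 0, 0, 0, 0, 0, -0.015, 0, 0, 0, 0, 0, -0.014, 0, 0, 0, 0, 0, -0.015, 0, 0, 0, 0, 0, -0.015, 0, 0, 0]
}}

```text
t: 18.52
tool_pos: [0.4909, -0.1359, 0.2246]
eef_rot: [-2.416, -1.998, 0.005]
force: [-0.0, -0.6, -4.5]
finger_gap: 0.0096
gripper_force: 58.6
```

>>> {"op": "play_rows", "data": {
  "increments": [0, 0, -0.014, 0, 0, 0, 0, 0, -0.015, 0, 0, 0, 0, 0, -0.015, 0, 0, 0, 0, 0, -0.014, 0, 0, 0, 0, 0, -0.008, 0, 0, 0]
}}

```text
t: 19.15
tool_pos: [0.4917, -0.1362, 0.2908]
eef_rot: [-2.416, -1.999, 0.004]
force: [0.3, 0.1, -4.5]
finger_gap: 0.0092
gripper_force: 58.6
```

>>> {"op": "play_rows", "data": {
  "increments": [0.003, 0, 0.002, 0, 0, 0.05, 0.004, -0.001, 0.002, 0, 0, 0.088, 0.005, -0.001, 0.001, 0, 0, 0.089, 0.004, -0.001, 0.002, 0, 0, 0.088, 0.004, -0.001, 0.002, 0, 0, 0.088]
}}

```text
t: 19.77
tool_pos: [0.4936, -0.1156, 0.2808]
eef_rot: [-2.702, -1.59, 0.007]
force: [0.3, 0.1, -4.5]
finger_gap: 0.009
gripper_force: 58.6
```

>>> {"op": "play_rows", "data": {
  "increments": [0.004, -0.002, 0.002, 0, 0, 0.088, 0.004, -0.002, 0.002, 0, 0, 0.089, 0.004, -0.003, 0.001, 0, 0, 0.088, 0.004, -0.002, 0.002, 0, 0, 0.088, 0.004, -0.003, 0.002, 0, 0, 0.088]
}}

```text
t: 20.4
tool_pos: [0.4961, -0.0924, 0.2719]
eef_rot: [-2.937, -1.101, 0.009]
force: [0.0, 0.1, -4.7]
finger_gap: 0.0092
gripper_force: 58.6
```

>>> {"op": "play_rows", "data": {
  "increments": [0.003, -0.003, 0.002, 0, 0, 0.088, 0.003, -0.004, 0.001, 0, 0, 0.089, 0.003, -0.003, 0.002, 0, 0, 0.088, 0.002, -0.004, 0.002, 0, 0, 0.088, 0.003, -0.004, 0.002, 0, 0, 0.088]
}}

```text
t: 21.02
tool_pos: [0.4978, -0.0696, 0.263]
eef_rot: [-3.084, -0.578, 0.01]
force: [0.3, -0.4, -4.2]
finger_gap: 0.0093
gripper_force: 58.6
```

>>> {"op": "play_rows", "data": {
  "increments": [0.002, -0.004, 0.002, 0, 0, 0.088, 0.002, -0.004, 0.001, 0, 0, 0.089, 0.001, -0.005, 0.002, 0, 0, 0.088, 0.001, -0.004, 0.002, 0, 0, 0.088, 0.001, -0.004, 0.002, 0, 0, 0.1]
}}

```text
t: 21.65
tool_pos: [0.4997, -0.0474, 0.254]
eef_rot: [-3.138, -0.024, 0.011]
force: [-0.2, -0.1, -4.0]
finger_gap: 0.0092
gripper_force: 58.6
```

```bash
python3 - <<'E'
from plan import *
from meas import *
o=arm.observe();print(o["tool_pos"],o["eef_rot"])
s=snapshot("top");P=cloud(s)
bar=inbox(P,(.4,.62),(-.15,.08),(.25,.31));print("hi",len(bar))
for r in spotter.place_of("tray_mouth",s)[:1]:print(r["conf"],ray(s,r["centre"],o["tool_pos"][2]-.054))
def tp(th):
    t=np.radians(th);return (.502,.05-(.095*np.cos(t)-.0537*np.sin(t)),.205+.095*np.sin(t)+.0537*np.cos(t)),Rt(-90,-th,axis=(1,0,0))
plan([(*tp(0),2),(*tp(6),2),(*tp(12),3),(*tp(17),3),(*tp(26),8),(*tp(42),12)])
E
```

```text
[ 0.4997 -0.0474  0.254 ] [-3.1384 -0.0236  0.0111]
hi 0
0.41 [0.4667 0.0868 0.2   ]
[0.001, -0.001, -0.002, -0.002, 0.005, 0.011, 0.001, -0.001, -0.003, -0.002, 0.005, 0.011, 0, -0.003, -0.005, -0.067, 0, 0, 0, -0.003, -0.005, -0.066, 0, 0, 0, -0.002, -0.003, -0.045, 0, 0]
[0, -0.002, -0.003, -0.044, 0, 0, 0, -0.002, -0.004, -0.045, 0, 0, 0, -0.002, -0.003, -0.037, 0, 0, 0, -0.001, -0.002, -0.037, 0, 0, 0, -0.001, -0.003, -0.037, 0, 0]
[0, -0.001, -0.002, -0.025, 0, 0, 0, -0.001, -0.002, -0.025, 0, 0, 0, -0.002, -0.001, -0.025, 0, 0, 0, -0.001, -0.002, -0.025, 0, 0, 0, -0.001, -0.002, -0.025, 0, 0]
[0, -0.001, -0.002, -0.025, 0, 0, 0, -0.001, -0.002, -0.025, 0, 0, 0, -0.001, -0.002, -0.025, 0, 0, 0, -0.002, -0.002, -0.03, 0, 0, 0, -0.001, -0.002, -0.029, 0, 0]
[0, -0.002, -0.002, -0.03, 0, 0, 0, -0.001, -0.002, -0.029, 0, 0, 0, -0.001, -0.002, -0.03, 0, 0, 0, -0.002, -0.002, -0.03, 0, 0, 0, -0.001, -0.002, -0.029, 0, 0]
[0, -0.001, -0.003, -0.03, 0, 0, 0, -0.001, -0.002, -0.03, 0, 0, 0, -0.001, -0.002, -0.029, 0, 0, 0, -0.001, -0.002, -0.03, 0, 0, 0, -0.001, -0.003, -0.029, 0, 0]
end [0.5017 0.0153 0.3089] [ 2.409 -0.     0.   ]
```

>>> {"op": "play_rows", "data": {
  "increments": [0.001, -0.001, -0.002, -0.002, 0.005, 0.011, 0.001, -0.001, -0.003, -0.002, 0.005, 0.011, 0, -0.003, -0.005, -0.067, 0, 0, 0, -0.003, -0.005, -0.066, 0, 0, 0, -0.002, -0.003, -0.045, 0, 0]
}}

```text
t: 22.38
tool_pos: [0.502, -0.0366, 0.2723]
eef_rot: [3.001, 0.001, 0.003]
force: [0.2, -0.4, -5.0]
finger_gap: 0.0093
gripper_force: 58.7
```

```bash
python3 - <<'E'
from h import *
a=[]
for n,w in (("top",(slice(130,270),slice(200,410))),("scene",(slice(110,250),slice(240,450)))):
    s=snapshot(n);im=cv2.cvtColor(s["img"],cv2.COLOR_RGB2BGR)
    for P,c in (((.502,.05,.205),(0,0,255)),):
        cv2.circle(im,tuple(px(s,P).astype(int)),2,c,-1)
    a.append(cv2.resize(im[w],None,fx=2.5*.75,fy=2.5*.75))
cv2.imwrite("pics/tip0.png",np.hstack(a))
E
```

```text
(no output)
```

View pics/tip0.png

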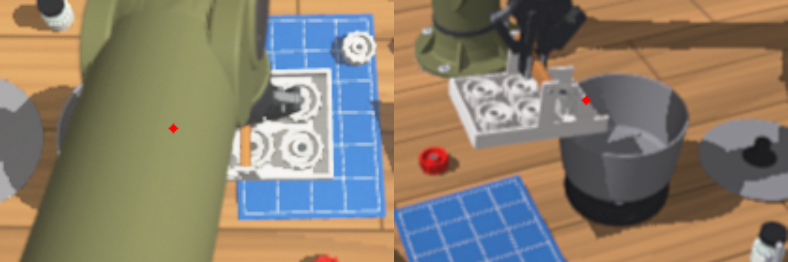

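The mouth is over the near side of the bowl at the intended spot (red dot, right half (585,100)) and the castings are aboard. I tip now.

>>> {"op": "play_rows", "data": {
  "increments": [0, -0.002, -0.003, -0.044, 0, 0, 0, -0.002, -0.004, -0.045, 0, 0, 0, -0.002, -0.003, -0.037, 0, 0, 0, -0.001, -0.002, -0.037, 0, 0, 0, -0.001, -0.003, -0.037, 0, 0]
}}

```text
t: 23.1
tool_pos: [0.5017, -0.0263, 0.2849]
eef_rot: [2.843, -0.001, 0.001]
force: [-0.1, 0.2, -4.6]
finger_gap: 0.0092
gripper_force: 58.7
```

>>> {"op": "play_rows", "data": {
  "increments": [0, -0.001, -0.002, -0.025, 0, 0, 0, -0.001, -0.002, -0.025, 0, 0, 0, -0.002, -0.001, -0.025, 0, 0, 0, -0.001, -0.002, -0.025, 0, 0, 0, -0.001, -0.002, -0.025, 0, 0]
}}

```text
t: 23.72
tool_pos: [0.5018, -0.0175, 0.2915]
eef_rot: [2.745, -0.0, 0.002]
force: [0.9, -0.6, -4.2]
finger_gap: 0.0093
gripper_force: 58.7
```

>>> {"op": "play_rows", "data": {
  "increments": [0, -0.001, -0.002, -0.025, 0, 0, 0, -0.001, -0.002, -0.025, 0, 0, 0, -0.001, -0.002, -0.025, 0, 0, 0, -0.002, -0.002, -0.03, 0, 0, 0, -0.001, -0.002, -0.029, 0, 0]
}}

```text
t: 24.35
tool_pos: [0.5018, -0.0076, 0.2979]
eef_rot: [2.64, -0.0, 0.002]
force: [-0.0, -0.3, -3.5]
finger_gap: 0.009
gripper_force: 58.8
```

>>> {"op": "play_rows", "data": {
  "increments": [0, -0.002, -0.002, -0.03, 0, 0, 0, -0.001, -0.002, -0.029, 0, 0, 0, -0.001, -0.002, -0.03, 0, 0, 0, -0.002, -0.002, -0.03, 0, 0, 0, -0.001, -0.002, -0.029, 0, 0]
}}

```text
t: 24.98
tool_pos: [0.502, 0.0035, 0.303]
eef_rot: [2.523, -0.0, 0.002]
force: [-0.5, -0.0, -1.6]
finger_gap: 0.0096
gripper_force: 59.1
```

>>> {"op": "play_rows", "data": {
  "increments": [0, -0.001, -0.003, -0.03, 0, 0, 0, -0.001, -0.002, -0.03, 0, 0, 0, -0.001, -0.002, -0.029, 0, 0, 0, -0.001, -0.002, -0.03, 0, 0, 0, -0.001, -0.003, -0.029, 0, 0]
}}

```text
t: 25.6
tool_pos: [0.5017, 0.0147, 0.3092]
eef_rot: [2.407, -0.001, 0.001]
force: [-0.7, -0.2, -1.4]
finger_gap: 0.0091
gripper_force: 59.2
```

```bash
python3 - <<'E'
from h import *
a=[]
for n,w in (("top",(slice(130,270),slice(200,410))),("scene",(slice(90,250),slice(240,450)))):
    s=snapshot(n);im=cv2.cvtColor(s["img"],cv2.COLOR_RGB2BGR)
    a.append(cv2.resize(im[w],(394,300)))
cv2.imwrite("pics/tip1.png",np.hstack(a));o=arm.observe();print(o["tool_pos"],o["eef_rot"],o["force"])
E
```

```text
[0.50186127 0.01556246 0.30879269] [2.40751108e+00 1.55084222e-03 1.39505697e-03] [ 0.93353699  0.17202997 -0.98421674]
```

View pics/tip1.png

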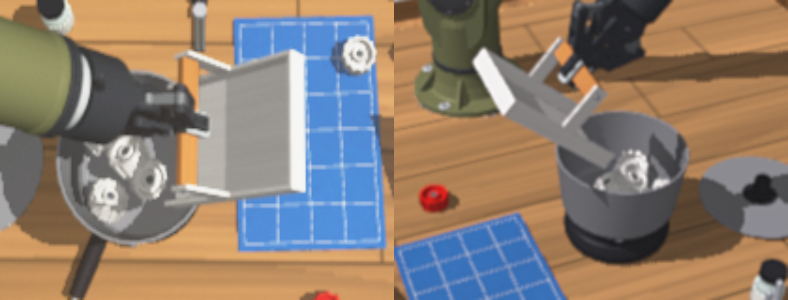

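The tray is empty and the castings lie in the bowl at left half (120,170). Next I set the tray back on the mat.

```bash
python3 - <<'E'
from plan import *
D=Rt(-10.6);E=Rt(-90)
plan([((.502,-.05,.30),E,10),((.492,-.1356,.27),D,10),((.492,-.1356,.072),D,10),((.492,-.1356,.060),D,5)])
E
```

```text
[0, 0.004, 0.005, 0.093, 0, 0, 0, 0.005, 0.005, 0.094, 0, 0, 0, 0.005, 0.004, 0.093, 0, 0, 0, 0.005, 0.004, 0.094, 0, 0.001, 0, 0.006, 0.004, 0.093, -0.001, 0]
[0, 0.005, 0.003, 0.094, 0, 0, 0, 0.007, 0.003, 0.093, 0, 0, 0, 0.006, 0.002, 0.094, 0, 0, 0, 0.006, 0.002, 0.093, 0, 0, 0, 0.006, 0.001, 0.094, 0, 0.001]
[-0.001, 0.009, 0.003, 0, 0, -0.176, -0.002, 0.008, 0.003, 0, 0, -0.177, -0.003, 0.008, 0.003, 0, 0, -0.176, -0.005, 0.007, 0.003, 0, 0, -0.177, -0.005, 0.007, 0.003, 0, 0, -0.176]
[-0.007, 0.006, 0.003, 0, 0, -0.177, -0.007, 0.005, 0.003, 0, 0, -0.176, -0.007, 0.004, 0.003, 0, 0, -0.177, -0.009, 0.003, 0.003, 0, 0, -0.176, -0.008, 0.002, 0.003, 0, 0, -0.177]
[0, 0, 0.02, 0, 0, 0, 0, 0, 0.02, 0, 0, 0, 0, 0, 0.019, 0, 0, 0, 0, 0, 0.02, 0, 0, 0, 0, 0, 0.02, 0, 0, 0]
[0, 0, 0.02, 0, 0, 0, 0, 0, 0.02, 0, 0, 0, 0, 0, 0.019, 0, 0, 0, 0, 0, 0.02, 0, 0, 0, 0, 0, 0.02, 0, 0, 0]
[0, 0, 0.002, 0, 0, 0, 0, 0, 0.003, 0, 0, 0, 0, 0, 0.002, 0, 0, 0, 0, 0, 0.003, 0, 0, 0, 0, 0, 0.002, 0, 0, 0]
end [ 0.4919 -0.1354  0.0601] [-2.417e+00 -2.007e+00 -1.000e-03]
```

>>> {"op": "play_rows", "data": {
  "increments": [0, 0.004, 0.005, 0.093, 0, 0, 0, 0.005, 0.005, 0.094, 0, 0, 0, 0.005, 0.004, 0.093, 0, 0, 0, 0.005, 0.004, 0.094, 0, 0, 0, 0.006, 0.004, 0.093, 0, 0]
}}

```text
t: 26.32
tool_pos: [0.5016, -0.0192, 0.3049]
eef_rot: [2.778, -0.001, 0.002]
force: [0.8, -0.3, -1.6]
finger_gap: 0.0091
gripper_force: 59.1
```

>>> {"op": "play_rows", "data": {
  "increments": [0, 0.005, 0.003, 0.094, 0, 0, 0, 0.007, 0.003, 0.093, 0, 0, 0, 0.006, 0.002, 0.094, 0, 0, 0, 0.006, 0.002, 0.093, 0, 0, 0, 0.006, 0.001, 0.094, 0, 0]
}}

```text
t: 26.95
tool_pos: [0.5014, -0.0513, 0.3006]
eef_rot: [-3.138, 0.001, -0.002]
force: [-0.5, -0.4, -1.1]
finger_gap: 0.009
gripper_force: 59.1
```

>>> {"op": "play_rows", "data": {
  "increments": [-0.001, 0.009, 0.003, 0, 0, -0.176, -0.002, 0.008, 0.003, 0, 0, -0.177, -0.003, 0.008, 0.003, 0, 0, -0.176, -0.005, 0.007, 0.003, 0, 0, -0.177, -0.005, 0.007, 0.003, 0, 0, -0.176]
}}

```text
t: 27.58
tool_pos: [0.4963, -0.0942, 0.2853]
eef_rot: [-2.953, -1.072, -0.001]
force: [0.2, 0.1, -1.5]
finger_gap: 0.0092
gripper_force: 59.1
```

>>> {"op": "play_rows", "data": {
  "increments": [-0.007, 0.006, 0.003, 0, 0, -0.177, -0.007, 0.005, 0.003, 0, 0, -0.176, -0.007, 0.004, 0.003, 0, 0, -0.177, -0.009, 0.003, 0.003, 0, 0, -0.176, -0.008, 0.002, 0.003, 0, 0, -0.177]
}}

```text
t: 28.2
tool_pos: [0.4911, -0.1375, 0.2702]
eef_rot: [-2.413, -2.012, -0.001]
force: [-0.4, 0.6, -0.9]
finger_gap: 0.009
gripper_force: 59.1
```

>>> {"op": "play_rows", "data": {
  "increments": [0, 0, 0.02, 0, 0, 0, 0, 0, 0.02, 0, 0, 0, 0, 0, 0.019, 0, 0, 0, 0, 0, 0.02, 0, 0, 0, 0, 0, 0.02, 0, 0, 0]
}}

```text
t: 28.82
tool_pos: [0.4914, -0.137, 0.1708]
eef_rot: [2.417, 2.007, 0.002]
force: [-0.3, -0.7, -1.9]
finger_gap: 0.0092
gripper_force: 59.1
```

>>> {"op": "play_rows", "data": {
  "increments": [0, 0, 0.015, 0, 0, 0, 0, 0, 0.015, 0, 0, 0, 0, 0, 0.015, 0, 0, 0, 0, 0, 0.015, 0, 0, 0, 0, 0, 0, 0, 0, 0]
}}

```text
t: 29.45
tool_pos: [0.4911, -0.1362, 0.1102]
eef_rot: [-2.415, -2.006, -0.0]
force: [-0.5, -1.3, -1.8]
finger_gap: 0.0095
gripper_force: 59.0
```

```bash
python3 - <<'E'
from meas import *
o=arm.observe();print(o["tool_pos"],o["eef_rot"],o["force"])
s=snapshot("top");P=cloud(s)
for r in spotter.silhouettes("odd1",s)[:10]:
    m=r["pixels"];print(round(r["conf"],2),np.round(r["centre"]),np.nanmedian(P[m],0),s["img"][m].mean(0).round())
E
```

```text
[ 0.4911 -0.1362  0.1102] [-2.4153 -2.0058 -0.0004] [-0.4541 -1.312  -1.8363]
0.79 [423. 122.] [ 0.7714 -0.3029  0.0206] [ 87. 113. 191.]
0.51 [424. 147.] [ 0.6856 -0.3104  0.0219] [229. 148.  37.]
0.19 [442. 289.] [ 0.3002 -0.3327  0.036 ] [109. 100.  92.]
```

>>> {"op": "play_rows", "data": {
  "increments": [0, 0, 0.014, 0, 0, 0, 0, 0, 0.013, 0, 0, 0, 0, 0, 0.011, 0, 0, 0, 0, 0, 0.007, 0, 0, 0, 0, 0, 0.004, 0, 0, 0]
}}

```text
t: 30.18
tool_pos: [0.4918, -0.1362, 0.0617]
eef_rot: [-2.416, -2.007, -0.002]
force: [0.4, -0.1, -1.6]
finger_gap: 0.0093
gripper_force: 59.1
```

>>> {"op": "play_rows", "data": {
  "increments": [0, 0, 0.002, 0, 0, 0, 0, 0, 0, 0, 0, 0, 0, 0, 0, 0, 0, 0, 0, 0, 0, 0, 0, 0, 0, 0, 0, 0, 0, 0]
}}

```text
t: 30.8
tool_pos: [0.492, -0.1362, 0.0607]
eef_rot: [-2.417, -2.007, -0.003]
force: [-2.0, 0.7, 6.3]
finger_gap: 0.009
gripper_force: 60.1
```

>>> {"op": "play_rows", "data": {
  "increments": [0, 0, 0, 0, 0, 0, 0, 0, 0, 0, 0, 0, 0, 0, 0, 0, 0, 0, 0, 0, 0, 0, 0, 0, 0, 0, -0.01, 0, 0, 0],
  "fingers": 0.6
}}

```text
t: 31.42
tool_pos: [0.4915, -0.136, 0.0701]
eef_rot: [-2.416, -2.006, -0.001]
force: [-0.0, -0.1, 0.7]
finger_gap: 0.0514
gripper_force: 0.0
```

>>> {"op": "play_rows", "data": {
  "increments": [0, 0, -0.02, 0, 0, 0, 0, 0, -0.03, 0, 0, 0, 0, 0, -0.05, 0, 0, 0, 0, 0, -0.05, 0, 0, 0, -0.03, 0, -0.05, 0, 0, 0]
}}

```text
t: 32.05
tool_pos: [0.4865, -0.164, 0.2726]
eef_rot: [-2.412, -2.012, -0.005]
force: [1.4, -1.8, -1.3]
finger_gap: 0.0513
gripper_force: 0.0
```

```bash
python3 - <<'E'
from meas import *
o=arm.observe();print(o["tool_pos"],o["eef_rot"],o["force"])
a=[]
for n in("top","scene"):
  s=snapshot(n);P=cloud(s);im=cv2.cvtColor(s["img"],cv2.COLOR_RGB2BGR);a.append(cv2.resize(im[90:300,150:500],(400,240)))
  od=inbox(P,(.62,.74),(-.28,-.15),(.02,.04));print("odd",cv2.minEnclosingCircle(od[:,:2].astype(np.float32)*1000),od[:,2].max()) if len(od) else 0
  bar=inbox(P,(.4,.6),(-.25,-.02),(.088,.11));print("bar",cv2.minAreaRect(bar[:,:2].astype(np.float32)*1000)) if len(bar) else 0
  kn=inbox(P,(.45,.62),(.28,.46),(.042,.06));print("knob",len(kn),kn.mean(0),(kn.min(0)+kn.max(0))/2)
  for r in spotter.silhouettes("odd1",s)[:10]:
    m=r["pixels"];print(round(r["conf"],2),np.round(r["centre"]),np.nanmedian(P[m],0),s["img"][m].mean(0).round())
cv2.imwrite("pics/put.png",np.vstack(a))
E
```

```text
[ 0.4865 -0.164   0.2726] [-2.4121 -2.012  -0.0049] [ 1.3711 -1.8409 -1.3246]
odd ((670.4681396484375, -215.6759033203125), 25.55301284790039) 0.03239417865848604
bar ((496.20196533203125, -125.93531799316406), (108.26152801513672, 20.413463592529297), 82.3968734741211)
knob 85 [0.5206 0.3622 0.0493] [0.5212 0.363  0.0477]
0.52 [391. 158.] [ 0.6703 -0.2129  0.023 ] [201. 200. 198.]
odd ((672.1104736328125, -214.0618896484375), 26.328022003173828) 0.028729988260054462
bar ((493.8150634765625, -133.33627319335938), (129.23736572265625, 22.96950912475586), 78.85954284667969)
knob 46 [0.5256 0.3658 0.0469] [0.5247 0.3665 0.0465]
0.8 [232. 294.] [ 0.6836 -0.308   0.0179] [199. 106.  20.]
0.79 [271. 285.] [ 0.677  -0.2143  0.0212] [179. 177. 179.]
0.77 [246. 331.] [ 0.7811 -0.3026  0.0184] [ 49.  85. 167.]
0.74 [364. 184.] [0.5171 0.118  0.1197] [125. 123. 123.]
```

View pics/put.png

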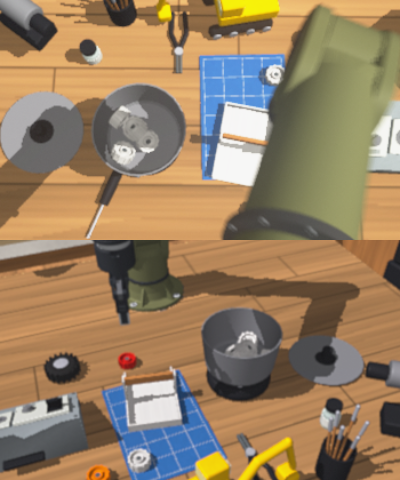

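The tray lies flat on the mat (lower image (155,405)), the bowl holds the pile, no strays can be seen and the lid is in place. Next, the odd casting.

```bash
python3 - <<'E'
from plan import *
D=Rt(-15)
plan([((.6713,-.2148,.11),D,8),((.6713,-.2148,.007),D,7)])
E
```

```text
[-0.002, 0.024, 0.02, 0.001, 0, 0.012, -0.001, 0.024, 0.021, 0, -0.001, 0.012, -0.001, 0.023, 0.02, 0.001, 0, 0.012, -0.001, 0.024, 0.02, 0, 0, 0.012, -0.001, 0.024, 0.02, 0.001, 0, 0.012]
[-0.001, 0.024, 0.02, 0, -0.001, 0.012, 0, 0.024, 0.021, 0.001, 0, 0.012, 0, 0.024, 0.02, 0, 0, 0.012, 0, 0, 0.015, 0, 0, 0, 0, 0, 0.014, 0, 0, 0]
[0, 0, 0.015, 0, 0, 0, 0, 0, 0.015, 0, 0, 0, 0, 0, 0.014, 0, 0, 0, 0, 0, 0.015, 0, 0, 0, 0, 0, 0.015, 0, 0, 0]
end [ 0.6715 -0.2148  0.0069] [2.492e+00 1.913e+00 1.000e-03]
```

>>> {"op": "play_rows", "data": {
  "increments": [-0.002, 0.024, 0.02, 0.001, 0, 0.012, -0.001, 0.024, 0.021, 0, 0, 0.012, -0.001, 0.023, 0.02, 0.001, 0, 0.012, -0.001, 0.024, 0.02, 0, 0, 0.012, -0.001, 0.024, 0.02, 0.001, 0, 0.012],
  "fingers": 1
}}

```text
t: 32.88
tool_pos: [0.6016, -0.1944, 0.1668]
eef_rot: [-2.459, -1.947, 0.002]
force: [0.4, -0.2, 0.5]
finger_gap: 0.0852
gripper_force: 0.0
```

>>> {"op": "play_rows", "data": {
  "increments": [-0.001, 0.024, 0.02, 0, -0.001, 0.012, 0, 0.024, 0.021, 0, 0, 0.012, 0, 0.024, 0.02, 0, 0, 0.012, 0, 0, 0.015, 0, 0, 0, 0, 0, 0.014, 0, 0, 0]
}}

```text
t: 33.5
tool_pos: [0.6698, -0.213, 0.0773]
eef_rot: [-2.487, -1.913, 0.003]
force: [-0.4, -0.2, 0.4]
finger_gap: 0.0853
gripper_force: 0.0
```

>>> {"op": "play_rows", "data": {
  "increments": [0, 0, 0.015, 0, 0, 0, 0, 0, 0.015, 0, 0, 0, 0, 0, 0.014, 0, 0, 0, 0, 0, 0.015, 0, 0, 0, 0, 0, 0.015, 0, 0, 0]
}}

```text
t: 34.12
tool_pos: [0.671, -0.2137, 0.0042]
eef_rot: [-2.489, -1.914, 0.0]
force: [-0.5, 0.5, 0.1]
finger_gap: 0.0851
gripper_force: 0.0
```

>>> {"op": "play_rows", "data": {
  "increments": [0, 0, 0, 0, 0, 0, 0, 0, 0, 0, 0, 0, 0, 0, 0, 0, 0, 0, 0, 0, 0, 0, 0, 0, 0, 0, 0, 0, 0, 0],
  "fingers": 0
}}

```text
t: 34.75
tool_pos: [0.6716, -0.2139, 0.0059]
eef_rot: [-2.49, -1.914, -0.001]
force: [0.4, 0.0, 4.8]
finger_gap: 0.0492
gripper_force: 62.3
```

>>> {"op": "play_rows", "data": {
  "increments": [0, 0, -0.01, 0, 0, 0, 0, 0, -0.03, 0, 0, 0, 0, 0, -0.05, 0, 0, 0, 0, 0, -0.05, 0, 0, 0, 0, 0, -0.05, 0, 0, 0]
}}

```text
t: 35.38
tool_pos: [0.6709, -0.2137, 0.1971]
eef_rot: [-2.489, -1.914, 0.001]
force: [-0.1, -0.3, -0.3]
finger_gap: 0.0494
gripper_force: 62.1
```

```bash
python3 - <<'E'
from plan import *
D=Rt(-15)
plan([((.60,-.05,.31),D,6),((.515,.105,.30),D,6),((.515,.105,.21),D,6)])
E
```

```text
[0.023, -0.018, -0.019, 0, 0, 0, 0.024, -0.019, -0.019, -0.001, 0, 0.001, 0.023, -0.018, -0.018, 0, 0, 0, 0.023, -0.019, -0.019, 0, -0.001, 0, 0.024, -0.018, -0.019, -0.001, 0, 0.001]
[0.023, -0.019, -0.019, 0, 0, 0, 0.021, -0.02, 0.002, 0, 0, 0, 0.022, -0.021, 0.001, 0, 0, 0, 0.021, -0.02, 0.002, 0, 0, 0, 0.021, -0.02, 0.002, 0, 0, 0]
[0.021, -0.021, 0.002, 0, 0, 0, 0.022, -0.02, 0.001, 0, 0, 0, 0, 0, 0.015, 0, 0, 0, 0, 0, 0.015, 0, 0, 0, 0, 0, 0.015, 0, 0, 0]
[0, 0, 0.015, 0, 0, 0, 0, 0, 0.015, 0, 0, 0, 0, 0, 0.015, 0, 0, 0]
end [0.5151 0.1053 0.2103] [-2.492 -1.913  0.   ]
```

```bash
python3 - <<'E'
from meas import *
for n in ("top","scene"):
    s=snapshot(n);P=cloud(s);b=inbox(P,(.4,.6),(.0,.21),(.05,.3));b=b[np.hypot(b[:,0]-.502,b[:,1]-.105)<.085]
    print(n,len(b),b[:,2].max())
    for x in np.arange(.43,.59,.03): print(round(x,2),[ (round(float(np.percentile(q[:,2],90)),3) if len(q:=b[(abs(b[:,0]-x)<.015)&(abs(b[:,1]-y)<.015)])>3 else None) for y in np.arange(.03,.19,.03)])
E
```

```text
top 2965 0.14036562527341034
0.43 [None, 0.068, 0.069, 0.07, 0.109, None]
0.46 [None, 0.068, 0.091, 0.102, 0.114, 0.107]
0.49 [0.066, 0.09, 0.121, 0.136, 0.115, 0.071]
0.52 [0.069, 0.068, 0.131, 0.132, 0.115, 0.109]
0.55 [0.073, 0.069, 0.068, 0.07, 0.117, 0.119]
0.58 [None, 0.074, 0.072, 0.072, 0.08, None]
scene 663 0.13705438916586865
0.43 [None, 0.091, 0.084, 0.085, 0.067, None]
0.46 [None, None, 0.094, 0.099, 0.111, 0.107]
0.49 [None, None, 0.107, 0.134, 0.123, 0.102]
0.52 [None, None, 0.129, 0.131, 0.115, None]
0.55 [None, None, None, 0.116, 0.115, None]
0.58 [None, 0.065, None, None, None, None]
```

```bash
python3 - <<'E'
from plan import *
D=Rt(-15)
plan([((.60,-.05,.28),D,6),((.517,.057,.28),D,4),((.517,.057,.165),D,9)])
E
```

```text
[0.023, -0.019, -0.013, 0.002, 0, 0, 0.024, -0.019, -0.013, 0.002, 0, 0.001, 0.023, -0.019, -0.013, 0.002, 0, 0, 0.024, -0.019, -0.013, 0.002, 0, 0, 0.023, -0.018, -0.013, 0.002, 0, 0.001]
[0.024, -0.019, -0.013, 0.002, 0, 0, 0.02, -0.027, 0, 0, 0, 0, 0.021, -0.027, 0, 0, 0, 0, 0.02, -0.027, 0, 0, 0, 0, 0.021, -0.027, 0, 0, 0, 0]
[0, 0, 0.013, 0, 0, 0, 0, 0, 0.013, 0, 0, 0, 0, 0, 0.012, 0, 0, 0, 0, 0, 0.013, 0, 0, 0, 0, 0, 0.013, 0, 0, 0]
[0, 0, 0.013, 0, 0, 0, 0, 0, 0.012, 0, 0, 0, 0, 0, 0.013, 0, 0, 0, 0, 0, 0.013, 0, 0, 0]
end [0.5174 0.0573 0.1649] [-2.492 -1.912  0.   ]
```

>>> {"op": "play_rows", "data": {
  "increments": [0.023, -0.019, -0.013, 0.002, 0, 0, 0.024, -0.019, -0.013, 0.002, 0, 0.001, 0.023, -0.019, -0.013, 0.002, 0, 0, 0.024, -0.019, -0.013, 0.002, 0, 0, 0.023, -0.018, -0.013, 0.002, 0, 0.001]
}}

```text
t: 36.1
tool_pos: [0.6099, -0.0756, 0.2607]
eef_rot: [-2.485, -1.908, 0.009]
force: [-0.3, -0.5, 0.1]
finger_gap: 0.0489
gripper_force: 62.1
```

>>> {"op": "play_rows", "data": {
  "increments": [0.024, -0.019, -0.013, 0.002, 0, 0, 0.02, -0.027, 0, 0, 0, 0, 0.021, -0.027, 0, 0, 0, 0, 0.02, -0.027, 0, 0, 0, 0, 0.021, -0.027, 0, 0, 0, 0]
}}

```text
t: 36.72
tool_pos: [0.5145, 0.0592, 0.2748]
eef_rot: [-2.485, -1.907, 0.01]
force: [-0.4, -0.2, -0.6]
finger_gap: 0.0488
gripper_force: 62.1
```

>>> {"op": "play_rows", "data": {
  "increments": [0, 0, 0.013, 0, 0, 0, 0, 0, 0.013, 0, 0, 0, 0, 0, 0.012, 0, 0, 0, 0, 0, 0.013, 0, 0, 0, 0, 0, 0.013, 0, 0, 0]
}}

```text
t: 37.35
tool_pos: [0.5151, 0.0582, 0.2099]
eef_rot: [-2.486, -1.906, 0.01]
force: [-1.0, 0.3, -0.8]
finger_gap: 0.049
gripper_force: 62.1
```

>>> {"op": "play_rows", "data": {
  "increments": [0, 0, 0.013, 0, 0, 0, 0, 0, 0.012, 0, 0, 0, 0, 0, 0.013, 0, 0, 0, 0, 0, 0.013, 0, 0, 0, 0, 0, 0, 0, 0, 0]
}}

```text
t: 37.98
tool_pos: [0.5139, 0.0588, 0.159]
eef_rot: [-2.484, -1.907, 0.012]
force: [0.2, -1.1, -0.3]
finger_gap: 0.049
gripper_force: 62.1
```

>>> {"op": "play_rows", "data": {
  "increments": [0, 0, 0, 0, 0, 0, 0, 0, 0, 0, 0, 0, 0, 0, 0, 0, 0, 0, 0, 0, 0, 0, 0, 0, 0, 0, 0, 0, 0, 0],
  "fingers": 0.75
}}

```text
t: 38.6
tool_pos: [0.5145, 0.0588, 0.1602]
eef_rot: [-2.485, -1.907, 0.009]
force: [-0.6, -0.5, 0.4]
finger_gap: 0.0642
gripper_force: 0.0
```

>>> {"op": "play_rows", "data": {
  "increments": [0, 0, -0.02, 0, 0, 0, 0, 0, -0.03, 0, 0, 0, 0, 0, -0.05, 0, 0, 0, 0.02, 0.04, -0.03, 0, 0, 0, 0.03, 0.05, 0, 0, 0, 0]
}}

```text
t: 39.22
tool_pos: [0.6178, 0.0831, 0.2934]
eef_rot: [-2.488, -1.908, 0.0]
force: [2.1, 1.2, -1.0]
finger_gap: 0.064
gripper_force: 0.0
```

```bash
cat > look.py <<'E'
from meas import *
def look(name):
  a=[]
  for n,w in(("top",(slice(90,310),slice(150,500))),("scene",(slice(120,340),slice(180,530)))):
    s=snapshot(n);P=cloud(s);im=cv2.cvtColor(s["img"],cv2.COLOR_RGB2BGR);a.append(cv2.resize(im[w],(456,290)))
    fl=inbox(P,(.36,.68),(.22,.5),(.008,.02))
    if len(fl):print(n,"flange",cv2.minEnclosingCircle(fl[:,:2].astype(np.float32)*1000),circ(fl))
    kn=inbox(P,(.45,.62),(.26,.46),(.042,.06))
    if len(kn):print("knob",len(kn),kn.mean(0),(kn.min(0)+kn.max(0))/2)
    rim=inbox(P,(.35,.68),(-.02,.26),(.163,.178));print("rim",len(rim),circ(rim))
    b=inbox(P,(.4,.6),(.0,.21),(.05,.3));b=b[np.hypot(b[:,0]-.502,b[:,1]-.105)<.085]
    if len(b):print("pile max",b[:,2].max())
  cv2.imwrite("pics/%s.png"%name,np.vstack(a))
E
python3 -c "
from look import *
look('drop')
o=arm.observe();print(o['tool_pos'])"
```

```text
top flange ((524.4044799804688, 429.3028869628906), 79.64044952392578) [0.5212 0.4408 0.0297]
rim 238 [0.5005 0.1045 0.0971]
pile max 0.1140076793277286
scene flange ((521.6143188476562, 365.97247314453125), 105.512939453125) [0.5229 0.3677 0.0744]
knob 50 [0.5262 0.3649 0.0469] [0.5257 0.3661 0.0468]
rim 348 [0.5039 0.1064 0.0972]
pile max 0.2976897348922004
[0.6196 0.086  0.2872]
```

View pics/drop.png

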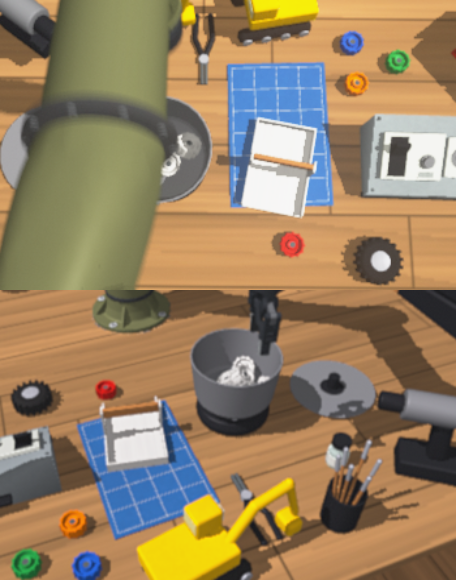

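The odd casting is in the bowl, the mat holds only the tray, and the lid is still in its place. Next, the lid knob.

```bash
python3 - <<'E'
from plan import *
D=Rt(35)
plan([((.523,.3645,.20),D,10)])
E
```

```text
[0.024, -0.016, 0.009, -0.001, -0.001, -0.111, 0.026, -0.015, 0.009, -0.001, 0, -0.11, 0.027, -0.011, 0.009, -0.002, -0.001, -0.111, 0.028, -0.01, 0.009, -0.001, -0.001, -0.111, 0.029, -0.007, 0.008, -0.001, -0.001, -0.111]
[0.029, -0.005, 0.009, -0.001, 0, -0.11, 0.029, -0.002, 0.009, -0.001, -0.001, -0.111, 0.029, 0.001, 0.009, -0.001, -0.001, -0.111, 0.03, 0.003, 0.008, -0.002, -0.001, -0.11, 0.029, 0.005, 0.009, -0.001, 0, -0.111]
end [0.5225 0.3645 0.2002] [-1.451 -2.786 -0.   ]
```

>>> {"op": "play_rows", "data": {
  "increments": [0.024, -0.016, 0.009, -0.001, -0.001, -0.111, 0.026, -0.015, 0.009, -0.001, 0, -0.11, 0.027, -0.011, 0.009, -0.002, -0.001, -0.111, 0.028, -0.01, 0.009, -0.001, -0.001, -0.111, 0.029, -0.007, 0.008, -0.001, -0.001, -0.111],
  "fingers": 0.65
}}

```text
t: 39.95
tool_pos: [0.5667, 0.2255, 0.2454]
eef_rot: [-2.01, -2.409, 0.005]
force: [-0.1, -0.0, -0.3]
finger_gap: 0.0557
gripper_force: 0.0
```

>>> {"op": "play_rows", "data": {
  "increments": [0.029, -0.005, 0.009, -0.001, 0, -0.11, 0.029, -0.002, 0.009, -0.001, -0.001, -0.111, 0.029, 0.001, 0.009, -0.001, -0.001, -0.111, 0.03, 0.003, 0.008, -0.002, -0.001, -0.11, 0.029, 0.005, 0.009, -0.001, 0, -0.111]
}}

```text
t: 40.58
tool_pos: [0.5187, 0.3641, 0.2014]
eef_rot: [-1.446, -2.788, 0.0]
force: [-0.1, 0.9, -0.6]
finger_gap: 0.0554
gripper_force: 0.0
```

```bash
python3 - <<'E'
from look import *
from plan import *
look('lid0')
plan([((.523,.3645,.018),Rt(35),10)])
s=snapshot("top");P=cloud(s);b=inbox(P,(.4,.6),(.0,.21),(.075,.3));b=b[np.hypot(b[:,0]-.502,b[:,1]-.105)<.08];print(b[:,2].max())
im=cv2.cvtColor(s["img"],cv2.COLOR_RGB2BGR);cv2.imwrite("pics/bowl.png",cv2.resize(im[150:260,220:330],None,fx=4,fy=4,interpolation=cv2.INTER_CUBIC))
E
```

```text
top flange ((499.8091125488281, 376.8785095214844), 127.47186279296875) [0.5207 0.3609 0.072 ]
knob 81 [0.5208 0.3627 0.0487] [0.5214 0.3633 0.0481]
rim 549 [0.5005 0.1042 0.0969]
pile max 0.1401254426470736
scene flange ((524.0741577148438, 366.2864990234375), 104.29773712158203) [0.5228 0.3678 0.0745]
knob 48 [0.5256 0.3652 0.0463] [0.524  0.3668 0.0458]
rim 375 [0.504  0.1068 0.0973]
pile max 0.13731290041107236
[-0.001, 0, 0.018, 0, 0, 0.001, 0, 0.001, 0.018, -0.001, -0.001, 0.001, -0.001, 0, 0.019, 0, 0, 0.001, -0.001, 0.001, 0.018, 0, -0.001, 0.001, 0, 0, 0.018, 0, 0, 0.001]
[-0.001, 0.001, 0.018, -0.001, 0, 0, 0, 0, 0.019, 0, -0.001, 0.001, -0.001, 0, 0.018, 0, 0, 0.001, -0.001, 0.001, 0.018, -0.001, -0.001, 0.001, 0, 0, 0.018, 0, 0, 0.001]
end [0.5226 0.3646 0.0183] [-1.451 -2.787 -0.   ]
0.13975139519632818
```

View pics/bowl.png

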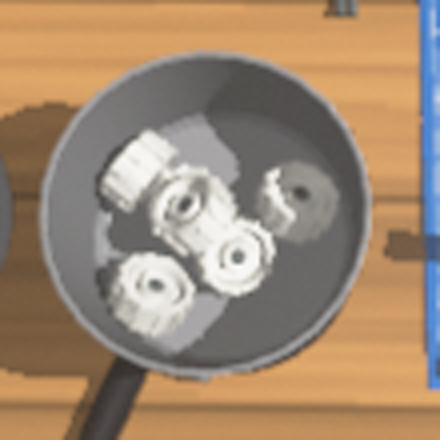

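The bowl shows the odd casting at (300,200) and four castings plainly at (135,170), (185,200), (235,255) and (155,290), with a fifth partly under the pile at about (190,240). The pile is 0.14 m high at most, so the lid's plug clears it. Lid unmoved; I grasp the knob.

>>> {"op": "play_rows", "data": {
  "increments": [-0.001, 0, 0.018, 0, 0, 0, 0, 0.001, 0.018, 0, 0, 0, -0.001, 0, 0.019, 0, 0, 0, -0.001, 0.001, 0.018, 0, 0, 0, 0, 0, 0.018, 0, 0, 0]
}}

```text
t: 41.35
tool_pos: [0.5234, 0.3602, 0.1103]
eef_rot: [1.456, 2.784, -0.0]
force: [0.7, 0.9, -0.1]
finger_gap: 0.0552
gripper_force: 0.0
```

>>> {"op": "play_rows", "data": {
  "increments": [-0.001, 0.001, 0.018, 0, 0, 0, 0, 0, 0.019, 0, 0, 0, 0, 0, 0.018, 0, 0, 0, 0, 0.001, 0.017, 0, 0, 0, 0, 0, 0.015, 0, 0, 0]
}}

```text
t: 41.98
tool_pos: [0.525, 0.3611, 0.0229]
eef_rot: [-1.455, -2.784, 0.001]
force: [0.5, 1.1, 0.5]
finger_gap: 0.0554
gripper_force: 0.0
```

>>> {"op": "play_rows", "data": {
  "increments": [0, 0, 0, 0, 0, 0, 0, 0, 0, 0, 0, 0, 0, 0, 0, 0, 0, 0, 0, 0, 0, 0, 0, 0, 0, 0, 0, 0, 0, 0],
  "fingers": 0
}}

```text
t: 42.6
tool_pos: [0.5249, 0.3611, 0.0242]
eef_rot: [-1.455, -2.784, 0.0]
force: [0.3, 0.5, -2.6]
finger_gap: 0.026
gripper_force: 59.0
```

```bash
python3 - <<'E'
from plan import *
from meas import *
o=arm.observe();p=o["tool_pos"];r=R.from_rotvec(o["eef_rot"]);print(p,r.as_matrix()[:,2])
for n in("top","scene"):
    s=snapshot(n);P=cloud(s)
    for q in spotter.silhouettes("cast1",s):
        m=q["pixels"];print(n,round(q["conf"],2),np.nanmedian(P[m],0).round(3),s["img"][m].mean(0).round())
plan([((p[0],p[1],.27),Rt(35),12),((.502,.1053,.27),Rt(35),15)])
E
```

```text
[0.5249 0.3611 0.0242] [-0.0003  0.     -1.    ]
top 0.76 [0.538 0.156 0.112] [223. 221. 216.]
top 0.72 [0.482 0.093 0.096] [222. 220. 216.]
top 0.64 [0.46  0.147 0.099] [214. 212. 206.]
top 0.57 [ 0.73  -0.405  0.021] [ 84. 157.  79.]
top 0.53 [ 0.33  -0.16   0.021] [216.  76.  64.]
top 0.51 [0.509 0.118 0.124] [208. 206. 200.]
scene 0.72 [0.517 0.119 0.119] [183. 179. 179.]
scene 0.66 [ 0.343 -0.158  0.016] [164.  39.  34.]
scene 0.55 [ 0.737 -0.403  0.018] [ 48. 128.  64.]
scene 0.51 [ 0.636 -0.15   0.002] [ 75. 118. 178.]
scene 0.45 [0.488 0.094 0.096] [201. 197. 197.]
scene 0.36 [0.521 0.098 0.115] [88. 86. 90.]
[0, 0, -0.02, 0, 0, 0, 0, 0, -0.021, 0, 0, -0.001, 0, 0, -0.02, 0, 0, 0, 0, 0, -0.021, 0, 0, 0, 0, 0, -0.02, 0, 0, -0.001]
[0, 0, -0.021, 0, 0, 0, 0, 0, -0.02, 0, 0, 0, 0, 0, -0.021, 0, 0, 0, 0, 0, -0.02, 0, 0, -0.001, 0, 0, -0.021, 0, 0, 0]
[0, 0, -0.02, 0, 0, 0, 0, 0, -0.021, 0, 0, -0.001, -0.013, -0.011, 0, 0, 0, 0, -0.013, -0.011, 0, 0, 0, 0, -0.013, -0.011, 0, 0, 0, 0]
[-0.013, -0.011, 0, 0, 0, 0, -0.013, -0.011, 0, 0, 0, 0, -0.014, -0.011, 0, 0, 0, 0, -0.013, -0.011, 0, 0, 0, 0, -0.013, -0.011, 0, 0, 0, 0]
[-0.013, -0.011, 0, 0, 0, 0, -0.013, -0.011, 0, 0, 0, 0, -0.013, -0.011, 0, 0, 0, 0, -0.013, -0.012, 0, 0, 0, 0, -0.013, -0.011, 0, 0, 0, 0]
[-0.013, -0.011, 0, 0, 0, 0, -0.013, -0.011, 0, 0, 0, 0]
end [0.5015 0.1054 0.2701] [-1.45  -2.786  0.   ]
```

>>> {"op": "play_rows", "data": {
  "increments": [0, 0, -0.01, 0, 0, 0, 0, 0, -0.02, 0, 0, 0, 0, 0, -0.02, 0, 0, 0, 0, 0, -0.021, 0, 0, 0, 0, 0, -0.02, 0, 0, 0]
}}

```text
t: 43.42
tool_pos: [0.525, 0.3612, 0.1165]
eef_rot: [-1.455, -2.784, -0.0]
force: [0.6, -0.3, -2.1]
finger_gap: 0.0262
gripper_force: 59.2
```

>>> {"op": "play_rows", "data": {
  "increments": [0, 0, -0.021, 0, 0, 0, 0, 0, -0.03, 0, 0, 0, 0, 0, -0.03, 0, 0, 0, 0, 0, -0.03, 0, 0, 0, 0, 0, -0.03, 0, 0, 0]
}}

```text
t: 44.05
tool_pos: [0.5248, 0.3609, 0.2577]
eef_rot: [-1.455, -2.784, -0.0]
force: [0.8, -0.0, -1.9]
finger_gap: 0.0264
gripper_force: 59.2
```

>>> {"op": "play_rows", "data": {
  "increments": [0, 0, -0.01, 0, 0, 0, 0, 0, -0.01, 0, 0, 0, -0.013, -0.011, 0, 0, 0, 0, -0.013, -0.011, 0, 0, 0, 0, -0.013, -0.011, 0, 0, 0, 0]
}}

```text
t: 44.68
tool_pos: [0.5199, 0.3081, 0.2753]
eef_rot: [-1.456, -2.783, 0.003]
force: [0.2, 0.3, -1.8]
finger_gap: 0.0263
gripper_force: 59.3
```

>>> {"op": "play_rows", "data": {
  "increments": [-0.013, -0.011, 0, 0, 0, 0, -0.013, -0.011, 0, 0, 0, 0, -0.014, -0.011, 0, 0, 0, 0, -0.013, -0.011, 0, 0, 0, 0, -0.013, -0.011, 0, 0, 0, 0]
}}

```text
t: 45.3
tool_pos: [0.5127, 0.2235, 0.276]
eef_rot: [-1.455, -2.784, 0.001]
force: [0.9, 0.2, -1.3]
finger_gap: 0.0264
gripper_force: 59.3
```

>>> {"op": "play_rows", "data": {
  "increments": [-0.013, -0.011, 0, 0, 0, 0, -0.013, -0.011, 0, 0, 0, 0, -0.013, -0.011, 0, 0, 0, 0, -0.013, -0.012, 0, 0, 0, 0, -0.013, -0.011, 0, 0, 0, 0]
}}

```text
t: 45.92
tool_pos: [0.5037, 0.1381, 0.2761]
eef_rot: [-1.455, -2.784, 0.001]
force: [0.8, -0.2, -2.8]
finger_gap: 0.0263
gripper_force: 59.3
```

>>> {"op": "play_rows", "data": {
  "increments": [-0.013, -0.011, 0, 0, 0, 0, -0.01, -0.011, 0, 0, 0, 0, 0, 0, 0, 0, 0, 0, 0, 0, 0, 0, 0, 0, 0, 0, 0, 0, 0, 0]
}}

```text
t: 46.55
tool_pos: [0.499, 0.1087, 0.276]
eef_rot: [-1.453, -2.785, 0.0]
force: [1.2, -0.6, -2.1]
finger_gap: 0.0261
gripper_force: 59.3
```

```bash
python3 - <<'E'
from plan import *
from meas import *
o=arm.observe();p=o["tool_pos"];r=R.from_rotvec(o["eef_rot"]);print(p,r.as_matrix()[:,2],p[2]-.0242)
a=[]
for n in("top","scene"):
    s=snapshot(n);P=cloud(s)
    fl=inbox(P,(.36,.64),(-.03,.25),(p[2]-.0242+.003,p[2]-.0242+.024));
    A=np.c_[fl[:,:2],np.ones(len(fl))];print(n,len(fl),fl[:,2].mean(),np.linalg.lstsq(A,fl[:,2],rcond=None)[0][:2],cv2.minEnclosingCircle(fl[:,:2].astype(np.float32)*1000),fl.min(0),fl.max(0))
    im=cv2.cvtColor(s["img"],cv2.COLOR_RGB2BGR);a.append(cv2.resize(im[60:280,200:480],(392,308)))
cv2.imwrite("pics/hov.png",np.hstack(a))
E
```

```text
[0.499  0.1087 0.276 ] [-0.0006  0.0002 -1.    ] 0.2517608738755912
top 2537 0.26575352847928746 [0.0006 0.0036] ((497.27294921875, 93.23031616210938), 99.87484741210938) [0.3982 0.011  0.2606] [0.5964 0.1055 0.2702]
scene 2373 0.2636084553802061 [-0.0007  0.002 ] ((496.96929931640625, 113.12047576904297), 104.50152587890625) [0.3931 0.012  0.2578] [0.6015 0.2166 0.2757]
```

View pics/hov.png

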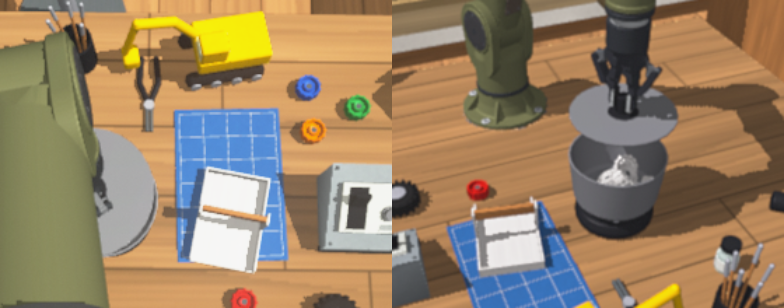

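The lid is level above the bowl; it needs a shift of about (+5.5, −7.5) mm, then down 90 mm.

>>> {"op": "play_rows", "data": {
  "increments": [-0.005, 0, 0, 0, 0, 0, -0.004, 0, 0, 0, 0, 0, 0, 0, 0.015, 0, 0, 0, 0, 0, 0.015, 0, 0, 0, 0, 0, 0.015, 0, 0, 0]
}}

```text
t: 47.28
tool_pos: [0.5043, 0.1002, 0.2306]
eef_rot: [-1.455, -2.784, 0.001]
force: [0.3, 1.1, -2.2]
finger_gap: 0.0262
gripper_force: 59.3
```

>>> {"op": "play_rows", "data": {
  "increments": [0, 0, 0.012, 0, 0, 0, 0, 0, 0.01, 0, 0, 0, 0, 0, 0.008, 0, 0, 0, 0, 0, 0.005, 0, 0, 0, 0, 0, 0.003, 0, 0, 0]
}}

```text
t: 47.9
tool_pos: [0.5041, 0.1005, 0.1929]
eef_rot: [-1.455, -2.784, 0.0]
force: [0.0, 0.6, -1.7]
finger_gap: 0.026
gripper_force: 59.3
```

>>> {"op": "play_rows", "data": {
  "increments": [0, 0, 0.003, 0, 0, 0, 0, 0, 0.002, 0, 0, 0, 0, 0, 0.002, 0, 0, 0, 0, 0, 0, 0, 0, 0, 0, 0, 0, 0, 0, 0]
}}

```text
t: 48.52
tool_pos: [0.5042, 0.1005, 0.1864]
eef_rot: [-1.455, -2.784, 0.0]
force: [-1.9, -0.1, 3.1]
finger_gap: 0.0264
gripper_force: 59.9
```

Contact is made at the predicted seated height. I release and retreat.

>>> {"op": "play_rows", "data": {
  "increments": [0, 0, 0, 0, 0, 0, 0, 0, 0, 0, 0, 0, 0, 0, 0, 0, 0, 0, 0, 0, -0.005, 0, 0, 0, 0, 0, -0.01, 0, 0, 0],
  "fingers": 0.65
}}

```text
t: 49.15
tool_pos: [0.5039, 0.1005, 0.2014]
eef_rot: [-1.454, -2.784, 0.001]
force: [0.6, 0.3, 0.9]
finger_gap: 0.0556
gripper_force: 0.0
```

>>> {"op": "play_rows", "data": {
  "increments": [0, 0, -0.02, 0, 0, 0, 0, 0, -0.03, 0, 0, 0, 0, 0, -0.04, 0, 0, 0, 0, 0, -0.04, 0, 0, 0, 0, 0, -0.03, 0, 0, 0]
}}

```text
t: 49.78
tool_pos: [0.5043, 0.1005, 0.3638]
eef_rot: [1.454, 2.783, 0.002]
force: [0.9, -0.1, 0.1]
finger_gap: 0.0555
gripper_force: 0.0
```

>>> {"op": "play_rows", "data": {
  "increments": [0.04, 0, 0, 0, 0, 0, 0.05, 0, 0, 0, 0, 0, 0.05, 0, 0, 0, 0, 0, 0.05, 0, 0, 0, 0, 0, 0.05, 0, 0, 0, 0, 0]
}}

```text
t: 50.4
tool_pos: [0.366, 0.2986, 0.3621]
eef_rot: [1.455, 2.784, 0.001]
force: [-0.4, 0.6, -0.2]
finger_gap: 0.0553
gripper_force: 0.0
```

```bash
python3 - <<'E'
from meas import *
a=[];o=arm.observe();print(o["tool_pos"],o["force"])
for n in("top","scene"):
    s=snapshot(n);P=cloud(s);save(s,"end_"+n)
    fl=inbox(P,(.36,.64),(-.03,.25),(.166,.185));A=np.c_[fl[:,:2],np.ones(len(fl))]
    print(n,len(fl),fl[:,2].mean(),np.linalg.lstsq(A,fl[:,2],rcond=None)[0][:2],cv2.minEnclosingCircle(fl[:,:2].astype(np.float32)*1000))
    kn=inbox(P,(.45,.56),(.05,.16),(.2,.23));print("knob",len(kn),(kn.min(0)+kn.max(0))/2 if len(kn) else 0)
    bar=inbox(P,(.4,.6),(-.25,-.02),(.088,.11));print("bar",cv2.minAreaRect(bar[:,:2].astype(np.float32)*1000))
    b=inbox(P,(.44,.56),(-.38,-.34),(.095,.15));b=b[b[:,2]>.47*b[:,0]-.157+.025];print("lever",b.max(0))
    for t in("cast1","odd1"):
      for q in spotter.silhouettes(t,s):
        m=q["pixels"];print(t,round(q["conf"],2),q["centre"],np.nanmedian(P[m],0).round(3),s["img"][m].mean(0).round())
    im=cv2.cvtColor(s["img"],cv2.COLOR_RGB2BGR);a.append(cv2.resize(im[60:360,100:540],(440,300)))
cv2.imwrite("pics/fin.png",np.vstack(a))
E
```

```text
[0.366  0.2986 0.3621] [-0.3934  0.5789 -0.1863]
top 5525 0.17632342997261574 [ 0.0001 -0.0005] ((500.53131103515625, 103.41924285888672), 103.01883697509766)
knob 118 [0.5003 0.1033 0.2089]
bar ((491.6225891113281, -136.26416015625), (130.21438598632812, 21.89771270751953), 79.59339904785156)
lever [ 0.5233 -0.3507  0.1301]
cast1 0.74 [455.3, 136.1] [ 0.73  -0.404  0.02 ] [ 78. 147.  74.]
cast1 0.67 [376.3, 275.2] [ 0.33  -0.159  0.021] [210.  72.  60.]
odd1 0.61 [424.1, 151.3] [ 0.676 -0.31   0.021] [222. 131.  29.]
odd1 0.56 [420.8, 122.7] [ 0.773 -0.303  0.021] [ 78. 102. 177.]
odd1 0.49 [229.4, 137.6] [0.71  0.243 0.07 ] [118. 115. 108.]
scene 2600 0.17404836350884148 [-0.0007  0.0018] ((503.05218505859375, 107.17475128173828), 104.56788635253906)
knob 76 [0.5027 0.1052 0.2064]
bar ((494.4290466308594, -133.4049072265625), (129.2360076904297, 22.572399139404297), 79.63634490966797)
lever [ 0.5276 -0.3491  0.1267]
cast1 0.66 [260.8, 193.0] [ 0.34  -0.158  0.018] [164.  38.  33.]
cast1 0.63 [198.1, 330.4] [ 0.738 -0.402  0.018] [ 44. 123.  61.]
cast1 0.51 [171.9, 235.0] [ 0.497 -0.424  0.092] [115. 114. 119.]
cast1 0.46 [437.5, 239.5] [0.727 0.237 0.064] [116. 115. 112.]
odd1 0.87 [232.1, 296.5] [ 0.683 -0.308  0.018] [196. 104.  21.]
odd1 0.68 [246.3, 331.0] [ 0.78  -0.303  0.018] [ 53.  85. 162.]
```

View pics/fin.png

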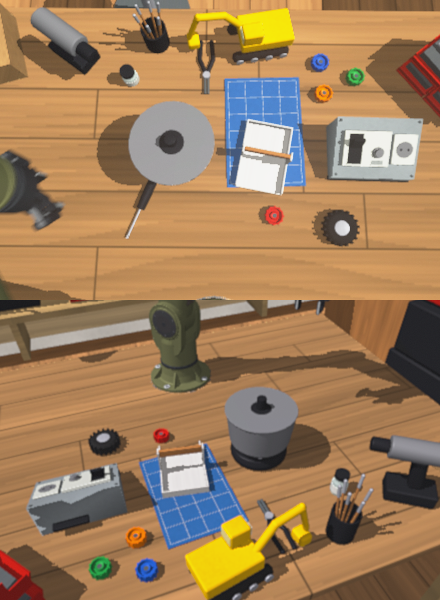

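The lid sits level on the rim at (170,142), centred to about 1 mm. The tray is flat on the mat, the lever is up and no grey casting is left on the bench. I hand in.

```bash
python3 -c "
from workcell import workorder
print(workorder.close_job())"
```

```text
the job is handed in; nothing more can be done
None
```

I handed the job in, but no pass or fail came back: the breaker was tripped and reset, the castings are in the bowl (five plainly seen, the sixth partly hidden in the pile, none left on the bench), the empty tray is flat on the mat and the lid is seated level on the rim.

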